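# Put the washed scoops and lids away to dry

### The job

Put the washed things away on the surgery table: hang every steel scoop by its end loop inside the low drying cupboard, one scoop to a hook, hanging freely. Stack all the white screw lids in one centred pile on the white plate, lying flat, the widest at the bottom and each one narrower than the one below. Do not knock over the small glass vials.

Things in the scene. Friction and masses are not known exactly. Their poses are not given: they have to be found in the camera images.
- cupboard: Low drying cupboard, fixed, 150 deep (x) x 270 wide (y) x 331 high mm, origin centre of its underside, open front facing its own -x. Floor top 8 high, sides 6 thick, roof and back of steel wires along y (roof wires' underside 325 high, back wires at x=+69). A header board over the front (x -75 to -69) reaches down to 279 high: scoops go in under it, loop end tilted up, and rise behind it. Hooks stand on a cross bar (face x=+59).
- hook0 (a point): Corner of a dark steel hook, on the wire centre line: from the cross bar the 6 mm wire runs 47 mm level towards the front to this point (250 mm above the table, 87 mm behind the cupboard front), then turns straight up, its top 22 mm above this point. Axes as the cupboard (-x to the open front). Hooks 75 mm apart along y; hook0 at y=+75 of the cupboard.
- hook1 (a point): Corner of a dark steel hook, on the wire centre line: from the cross bar the 6 mm wire runs 47 mm level towards the front to this point (250 mm above the table, 87 mm behind the cupboard front), then turns straight up, its top 22 mm above this point. Axes as the cupboard (-x to the open front). Hooks 75 mm apart along y; hook1 in the middle.
- hook2 (a point): Corner of a dark steel hook, on the wire centre line: from the cross bar the 6 mm wire runs 47 mm level towards the front to this point (250 mm above the table, 87 mm behind the cupboard front), then turns straight up, its top 22 mm above this point. Axes as the cupboard (-x to the open front). Hooks 75 mm apart along y; hook2 at y=-75 of the cupboard.
- scoop0: Long-handled steel measuring scoop, about 110 g, may be absent. Round cup (diameter 44, height 34 mm) standing on its base; origin the centre of the cup underside, z up. A straight bar handle 10 wide x 8 high runs level along +x from the cup (x=20 to 177), its centre line 30 mm above the underside, then a loop. Most weight is in the cup (centre of mass about 10 mm from the cup axis).
- scoop1: Long-handled steel measuring scoop, about 110 g, may be absent. Round cup (diameter 44, height 34 mm) standing on its base; origin the centre of the cup underside, z up. A straight bar handle 10 wide x 8 high runs level along +x from the cup (x=20 to 177), its centre line 30 mm above the underside, then a loop. Most weight is in the cup (centre of mass about 10 mm from the cup axis).
- scoop2: Long-handled steel measuring scoop, about 110 g, may be absent. Round cup (diameter 44, height 34 mm) standing on its base; origin the centre of the cup underside, z up. A straight bar handle 10 wide x 8 high runs level along +x from the cup (x=20 to 177), its centre line 30 mm above the underside, then a loop. Most weight is in the cup (centre of mass about 10 mm from the cup axis).
- scoop0_loop (a point): Centre of the flat loop at the end of that scoop handle: 195 mm along x from its origin, 30 mm above the underside. The loop is 6 mm wire, 42 mm outer and about 27 mm inner width, level (hole upright) when the scoop stands. Hanging, this point is about 11 mm below the level hook wire.
- scoop1_loop (a point): Centre of the flat loop at the end of that scoop handle: 195 mm along x from its origin, 30 mm above the underside. The loop is 6 mm wire, 42 mm outer and about 27 mm inner width, level (hole upright) when the scoop stands. Hanging, this point is about 11 mm below the level hook wire.
- scoop2_loop (a point): Centre of the flat loop at the end of that scoop handle: 195 mm along x from its origin, 30 mm above the underside. The loop is 6 mm wire, 42 mm outer and about 27 mm inner width, level (hole upright) when the scoop stands. Hanging, this point is about 11 mm below the level hook wire.
- lid0: White plastic screw lid, a plain disc 64 mm in diameter and 16 mm thick with flat faces, may be absent; either face may be up. Origin the centre of the disc (8 mm above what it lies on), z its axis.
- lid1: White plastic screw lid, a plain disc 56 mm in diameter and 16 mm thick with flat faces, may be absent; either face may be up. Origin the centre of the disc (8 mm above what it lies on), z its axis.
- lid2: White plastic screw lid, a plain disc 48 mm in diameter and 16 mm thick with flat faces, may be absent; either face may be up. Origin the centre of the disc (8 mm above what it lies on), z its axis.
- lid3: White plastic screw lid, a plain disc 40 mm in diameter and 16 mm thick with flat faces, may be absent; either face may be up. Origin the centre of the disc (8 mm above what it lies on), z its axis.
- plate: Flat white round plate, fixed, 130 mm in diameter, 8 mm thick, origin the centre of its underside.
- vial0: Bystander: small glass vial, 28 mm diameter, 55 mm high, origin under its centre.
- vial1: Bystander: small glass vial, 28 mm diameter, 55 mm high, origin under its centre.
- vial2: Bystander: small glass vial, 28 mm diameter, 55 mm high, origin under its centre.
Mind the look-alikes: they are no part of the job. Leave any blue look-alike of the lid1 alone. What is shaped like the lid2 but blue is not meant.

How it is judged (in metres and radians):
At the end, for the whole second after the job is handed in: Each scoop hangs by its loop on a hook of its own, loop within 15 mm of the hook sideways, handle within 0.4 rad of vertical. Each lid lies flat and at rest within 10 mm of the plate's centre, every narrower lid above all wider ones (((x of scoop0_loop in the frame of hook0 between -0.004 and 0.058 m and y of scoop0_loop in the frame of hook0 between -0.015 and 0.015 m and z of scoop0_loop in the frame of hook0 between -0.025 and 0.005 m) or (x of scoop0_loop in the frame of hook1 between -0.004 and 0.058 m and y of scoop0_loop in the frame of hook1 between -0.015 and 0.015 m and z of scoop0_loop in the frame of hook1 between -0.025 and 0.005 m) or (x of scoop0_loop in the frame of hook2 between -0.004 and 0.058 m and y of scoop0_loop in the frame of hook2 between -0.015 and 0.015 m and z of scoop0_loop in the frame of hook2 between -0.025 and 0.005 m)) and angle between each of scoop0, scoop1, scoop2's own x axis and vertical below 0.4 rad and ((x of scoop1_loop in the frame of hook0 between -0.004 and 0.058 m and y of scoop1_loop in the frame of hook0 between -0.015 and 0.015 m and z of scoop1_loop in the frame of hook0 between -0.025 and 0.005 m) or (x of scoop1_loop in the frame of hook1 between -0.004 and 0.058 m and y of scoop1_loop in the frame of hook1 between -0.015 and 0.015 m and z of scoop1_loop in the frame of hook1 between -0.025 and 0.005 m) or (x of scoop1_loop in the frame of hook2 between -0.004 and 0.058 m and y of scoop1_loop in the frame of hook2 between -0.015 and 0.015 m and z of scoop1_loop in the frame of hook2 between -0.025 and 0.005 m)) and ((x of scoop2_loop in the frame of hook0 between -0.004 and 0.058 m and y of scoop2_loop in the frame of hook0 between -0.015 and 0.015 m and z of scoop2_loop in the frame of hook0 between -0.025 and 0.005 m) or (x of scoop2_loop in the frame of hook1 between -0.004 and 0.058 m and y of scoop2_loop in the frame of hook1 between -0.015 and 0.015 m and z of scoop2_loop in the frame of hook1 between -0.025 and 0.005 m) or (x of scoop2_loop in the frame of hook2 between -0.004 and 0.058 m and y of scoop2_loop in the frame of hook2 between -0.015 and 0.015 m and z of scoop2_loop in the frame of hook2 between -0.025 and 0.005 m)) and distance between scoop0_loop and scoop1_loop above 0.04 m and distance between each of scoop0_loop, scoop1_loop and scoop2_loop above 0.04 m and horizontal distance between each of lid0, lid1, lid2, lid3 and plate below 0.01 m and angle between the z axis of each of lid0, lid1, lid2, lid3 and the z axis of plate, either way round below 0.1 rad and linear speed of each of lid0, lid1, lid2, lid3 below 0.03 m/s and z of lid0 in the frame of plate below 0.024 m and z of lid1 in the frame of plate below 0.04 m and z of lid2 in the frame of plate between 0.024 and 0.056 m and z of lid3 in the frame of plate above 0.04 m); the robot touches nothing.
It fails at once if a small glass vial is knocked over (angle between any of vial0, vial1, vial2's own z axis and vertical above 0.6 rad).
Of scoop0, scoop1, scoop2 only 2 to 3 are there at a start; the rules pass over those that are not, and their reading is None.
Of lid0, lid1, lid2, lid3 only 3 to 4 are there at a start; the rules pass over those that are not, and their reading is None.
At some moment in a run one of lid0, lid1 may be knocked a few centimetres aside while the robot is not near it.
It also fails if it takes over 210 s, if anything falls off the work surface, if the arm or the gripper's body presses on something with over 40 N, if the wrist force passes 120 N, or if a joint passes its speed limit or range.

### The arm

A 7-joint arm with a two-finger parallel gripper is mounted at the origin on the work surface. World frame = base frame: x ahead of the robot, y to its left, z up, the work surface at z = 0. Lengths are in mm, angles in rad, forces in N, time in s.
With the tool pointing down it reaches from about 350 to 900 mm from the base axis. Payload 19.9 kg.
Tool frame: the origin (TCP) lies midway between the tips of the shut fingers; the grasp point (between the pads) lies 19 mm behind it; z points along the fingers, y is the line along which they close (so a half turn about z gives the same grasp; the last joint's range is limited). The gripper opens to 94 mm and grips with 3 to 60 N. Pads are 16 mm wide; open, the fingers measure 119 mm over their backs; the gripper's body (75 mm by 177 mm) begins 78 mm behind the grasp point.
Start: joints at [-1.264, 0.417, -0.01, 1.614, 0.005, 1.111, -0.053], TCP at [213.595, 587.346, 205.425] pointing down, gripper open.
Joint ranges: [-2.81, 2.81], [-0.39, 2.02], [-1.27, 1.25], [0.06, 2.57], [-1.19, 4.33], [0.19, 2], [-2.82, 2.82]. Speed limits (rad/s): [1.89, 1.89, 2.39, 2.39, 3.01, 3.01, 3.01].

### API

Orientations are given as a unit quaternion [w, x, y, z].
In Python, from rig import observe, grab_frame, camera_model, finish_job, silhouettes gives the robot as it stands.
- The arm moves only by the tool drive_tool, never from a script. Its argument "motion" is a list of rows, each an object with "translation": the shift along the tool's x, y, z as a fraction of full scale, a list of three; "dr": the turn, a rotation vector about the tool's x, y, z as a fraction of full scale, a list of three; "hand": the opening, from 0 (shut) to 1 (fully open). A call has 1 to 12 rows; each row shifts and turns the commanded pose from where the row before left it, along the tool's axes as they then stand; what a row does not reach is not made up. Full scale, the value 1, is 30 mm for a shift and 0.5 rad for a turn. A row lasts 1/12 s, in which the tool goes at most 41.7 mm and 7.16 degrees, less where a joint would pass 70% of its speed; a pose out of reach is approached as far as the arm can. A call with a number of a shift or a turn outside -1 to 1 is refused whole. A call with a gripper value outside its range is refused whole. The fingers move at their own pace and stop on an object; "newtons" is the grip in N (left out, the last holds). Time passes only in rows, so rows that do not move let the fingers close. It gives the time, the measured TCP pose, the force, the opening and the grip force at its end, in the units of the state.
- observe(): the state, without advancing time (a new reading comes with each control period).
- grab_frame(name): name is "scene" or "side" or "wrist"; returns the picture (480x640x3 uint8, red, green, blue); there is no depth.
- camera_model(name): a dict with "fx", "fy", "cx", "cy" (pixels), "extrinsics" (4x4, takes a point from world to camera coordinates); the wrist camera has in their place "mount" (4x4, takes a point from camera to tool coordinates, whose origin is the TCP and whose axes are the flange's). Camera axes: x right, y down, z forward; pixel columns grow to the right and rows downward; lengths in mm; the calibration is good to about 2 mm. A picture is of the moment at which its call begins: read the wrist's pose just before it. camera_model takes no time and is no camera call.
- finish_job(): hands the job in; it is judged then, once.
Trained networks look in the newest picture that a camera, given by its name, has taken for a name from the list of things; names that differ only in an ending like _2 or _b are one class to them, and where a whole thing is asked for, a point or a joint stands for the part that bears it (a point fixed in the world has none). Each returns a list of dicts, best first, with "p" (0 to 1); they miss things now and then, are a little off and sometimes report something else, mostly with a low value. They report only what shows in the picture. A call takes as long as a camera call. They do not tell look-alikes from the thing itself.
- silhouettes(camera, query): "region" (480x640 bool, what is visible of it) and "box" ([left, top, right, bottom] in pixels, round what is visible of it).
The state is a dict: "clock": time; "q": joint angles; "joint_velocities": joint speeds; "tau": joint torques, N m; "tool_pos": TCP position; "orientation": TCP orientation; "force": force on the tool from outside, world axes, zero at the start; "wrist_torque": the same for the moment, N m; "width": finger opening in mm; "finger_force": force on a finger pad.
Only numpy, scipy, OpenCV 4.12 (cv2) and the standard library are available. Lean on these libraries where they do the work, as an engineer would, in place of code of your own. Each camera call takes 0.05 s, during which the arm holds its last target. There are 200 camera calls.

## Working session

There is one attempt and no reset: what is moved stays moved. The work goes in short steps, Python scripts to look and compute and a tool call to move; the robot and the scene stay as the last step left them, time stands still between calls to the robot, and variables do not carry over. Pictures are saved under pics/ and viewed, at most 14 in all, crops included, and the job is handed in when it is done.

Besides the shell and the picture viewer there is one more tool, called after "Request:" by a JSON object that holds its "op" and its "data", one argument or row to a line. drive_tool: Moves the arm, as the interface text tells. Its arguments: {"type":"object","properties":{"motion":{"type":"array","items":{"type":"object","properties":{"translation":{"type":"array","items":{"type":"number"}},"dr":{"type":"array","items":{"type":"number"}},"hand":{"type":"number"}}}},"newtons":{"type":"number"}},"required":["motion"]}

```bash
ls; mkdir -p pics; python3 - <<'E'
from rig import *
import cv2,numpy as np
s=observe();print(s)
a=grab_frame("scene");b=grab_frame("side")
cv2.imwrite("pics/s0.png",a[:,:,::-1]);cv2.imwrite("pics/d0.png",b[:,:,::-1])
for c in("scene","side","wrist"):print(c,{k:np.round(v,3).tolist() for k,v in camera_model(c).items()})
E
```

```text
pics
{'clock': 0.0, 'q': array([-1.26349216,  0.4179553 , -0.01031102,  1.61417273,  0.00469426,
        1.1107108 , -0.05297745]), 'joint_velocities': array([ 0.00069408,  0.00223866,  0.00102936,  0.00129505, -0.0012072 ,
        0.00039799, -0.00096596]), 'tau': array([ 8.54193804e-04, -8.51268697e+01,  6.39308151e-01, -4.26001990e+01,
       -4.87961888e-02,  1.86540722e-02,  5.91600701e-05]), 'tool_pos': array([213.48462414, 587.00264027, 204.83751584]), 'orientation': array([-6.48401784e-05,  1.73501779e-01,  9.84833366e-01, -6.07675126e-04]), 'force': array([-0.6544499 , -0.06918932,  0.13835481]), 'wrist_torque': array([-0.01680639, -0.05508341, -0.04745143]), 'finger_force': 0.0, 'width': 94.3042708440792}
scene {'fx': 503.312, 'fy': 503.312, 'cx': 326.542, 'cy': 245.579, 'extrinsics': [[-0.842, 0.54, 0.014, 447.449], [0.402, 0.643, -0.652, -74.644], [-0.361, -0.543, -0.758, 1544.22], [0.0, 0.0, 0.0, 1.0]]}
side {'fx': 558.496, 'fy': 558.496, 'cx': 320.565, 'cy': 237.162, 'extrinsics': [[0.864, -0.503, 0.016, -455.828], [-0.365, -0.649, -0.667, 275.863], [0.345, 0.571, -0.745, 1129.43], [0.0, 0.0, 0.0, 1.0]]}
wrist {'fx': 365.298, 'fy': 365.298, 'cx': 325.676, 'cy': 241.209, 'mount': [[-0.0, -0.96, -0.279, 80.509], [1.0, -0.0, -0.0, 1.571], [0.0, -0.279, 0.96, -179.934], [0.0, 0.0, 0.0, 1.0]]}
```

View pics/s0.png

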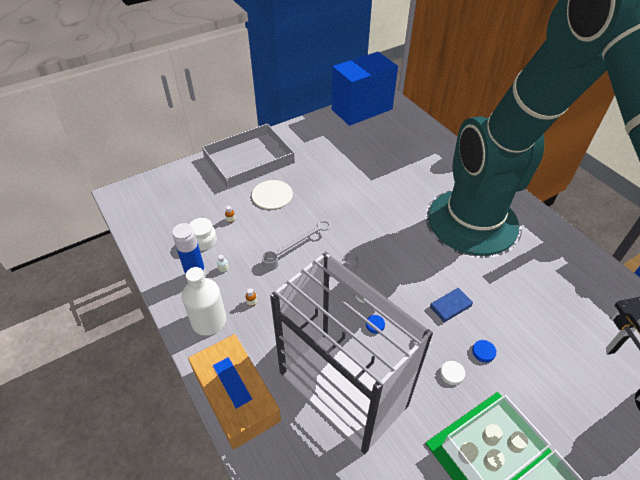

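View pics/d0.png

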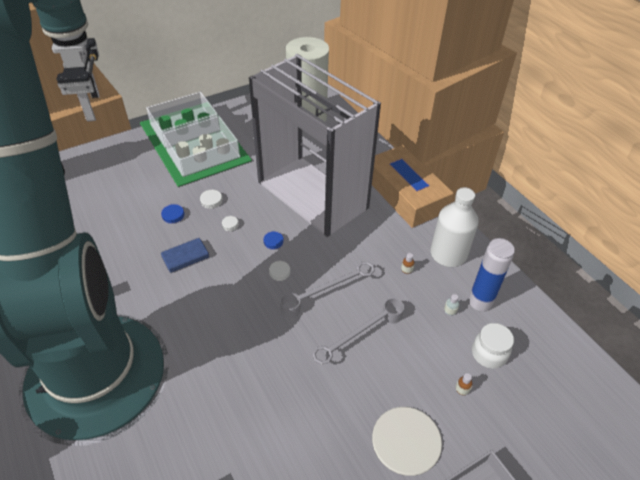

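The side view shows two scoops: one with its cup at (394,310) and loop at (323,355), the other with cup and loop ends at (290,303) and (367,270). Three white lids lie at (211,198), (230,223) and (280,270), with blue look-alikes at (173,214) and (273,240). The plate is at (407,440), the vials are at (408,263), (452,303) and (464,383), and the cupboard's open side faces lower-left.

```bash
cat > h.py <<'E'
from rig import *
import numpy as np,cv2
from scipy.spatial.transform import Rotation as R
def T(name,s=None):
    m=camera_model(name)
    if name!="wrist":E=m["extrinsics"]
    else:
        s=s or observe();W=np.eye(4);q=s["orientation"];W[:3,:3]=R.from_quat(q[[1,2,3,0]]).as_matrix();W[:3,3]=s["tool_pos"]
        E=np.linalg.inv(W@m["mount"])
    return m,np.array(E)
def proj(name,P,s=None):
    m,E=T(name,s);c=np.atleast_2d(P)@E[:3,:3].T+E[:3,3]
    return np.c_[m["fx"]*c[:,0]/c[:,2]+m["cx"],m["fy"]*c[:,1]/c[:,2]+m["cy"]]
def ray(name,uv,z,s=None):
    m,E=T(name,s);C=np.linalg.inv(E)
    uv=np.atleast_2d(uv);d=np.c_[(uv[:,0]-m["cx"])/m["fx"],(uv[:,1]-m["cy"])/m["fy"],np.ones(len(uv))]@C[:3,:3].T
    o=C[:3,3];return o+d*((z-o[2])/d[:,2])[:,None]
def cent(r):
    y,x=np.nonzero(r);return np.array([x.mean(),y.mean()])
E
python3 - <<'E'
from h import *
Z=dict(lid0=16,scoop0=34,plate=8,vial0=27,scoop0_loop=30,cupboard=165)
for c in("side","scene"):
    grab_frame(c)
    for n,z in Z.items():
        for d in silhouettes(c,n):
            uv=cent(d["region"]);ctr=ray(c,uv,z)[0]
            cs=cv2.findContours(d["region"].astype(np.uint8),0,1)[0];k=max(cs,key=len)[:,0]
            w=ray(c,k,z)[:,:2];rc=cv2.minAreaRect(w.astype(np.float32))
            print(c,n,round(d["p"],2),uv.round(),ctr[:2].round(),np.round(rc[1]),np.round(rc[0]))
E
```

```text
side lid0 0.69 [230. 224.] [402. 234.] [51. 38.] [402. 234.]
side lid0 0.68 [211. 199.] [394. 338.] [68. 54.] [394. 339.]
side lid0 0.68 [273. 240.] [470. 132.] [55. 49.] [470. 132.]
side lid0 0.64 [279. 271.] [440.  42.] [56. 49.] [439.  43.]
side lid0 0.6 [172. 213.] [288. 338.] [67. 60.] [289. 339.]
side scoop0 0.74 [312. 294.] [467. -65.] [241.  61.] [505. -61.]
side scoop0 0.7 [373. 322.] [ 543. -193.] [216.  55.] [ 521. -204.]
side scoop0 0.22 [464. 385.] [ 617. -401.] [48. 29.] [ 617. -399.]
side plate 0.61 [406. 441.] [ 463. -428.] [126. 126.] [ 463. -426.]
side vial0 0.8 [451. 306.] [ 719. -239.] [56. 26.] [ 720. -236.]
side vial0 0.54 [407. 264.] [705. -95.] [62. 28.] [706. -92.]
side vial0 0.54 [464. 384.] [ 621. -398.] [48. 29.] [ 623. -398.]
side scoop0_loop 0.92 [316. 292.] [478. -63.] [244.  63.] [507. -58.]
side scoop0_loop 0.59 [230. 223.] [398. 223.] [48. 39.] [399. 223.]
side cupboard 0.82 [312. 146.] [639. 237.] [720. 344.] [692. 285.]
side cupboard 0.28 [313. 293.] [ 422. -147.] [211.  52.] [ 453. -144.]
scene lid0 0.94 [452. 373.] [402. 351.] [64. 58.] [402. 350.]
scene lid0 0.56 [484. 351.] [296. 349.] [63. 53.] [296. 349.]
scene lid0 0.49 [375. 323.] [475. 142.] [32. 52.] [468. 141.]
scene scoop0 0.59 [282. 251.] [ 564. -180.] [229.  63.] [ 531. -195.]
scene scoop0 0.55 [351. 261.] [422. -48.] [64. 47.] [422. -49.]
scene plate 0.73 [272. 194.] [ 467. -422.] [129. 128.] [ 466. -424.]
scene plate 0.37 [351. 261.] [410. -63.] [62. 40.] [412. -64.]
scene vial0 0.55 [230. 215.] [ 626. -392.] [69. 30.] [ 624. -395.]
scene vial0 0.5 [222. 264.] [ 725. -232.] [62. 30.] [ 724. -233.]
scene vial0 0.49 [250. 298.] [711. -89.] [52. 23.] [710. -91.]
scene scoop0_loop 0.8 [351. 261.] [420. -50.] [65. 44.] [421. -51.]
scene cupboard 0.91 [343. 353.] [642. 233.] [299. 392.] [624. 202.]
```

```bash
python3 - <<'E'
import cv2,numpy as np
a=cv2.imread("pics/d0.png");b=cv2.imread("pics/s0.png")
x=cv2.resize(a[220:370,240:440],None,fx=2.8,fy=2.8,interpolation=2)
y=cv2.resize(a[55:245,240:390],None,fx=2.8,fy=2.8,interpolation=2)
z=np.zeros((600,800,3),np.uint8);x=cv2.resize(a[230:370,270:420],(390,364),interpolation=2);y=cv2.resize(a[55:245,240:390],(400,507),interpolation=2)
z[:364,:390]=x;z[:507,400:]=y
cv2.imwrite("pics/z1.png",z)
c=cv2.resize(b[240:460,255:440],(672,600)[0:2] and (504,600),interpolation=2);cv2.imwrite("pics/z2.png",c)
E
```

```text
(no output)
```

View pics/z1.png

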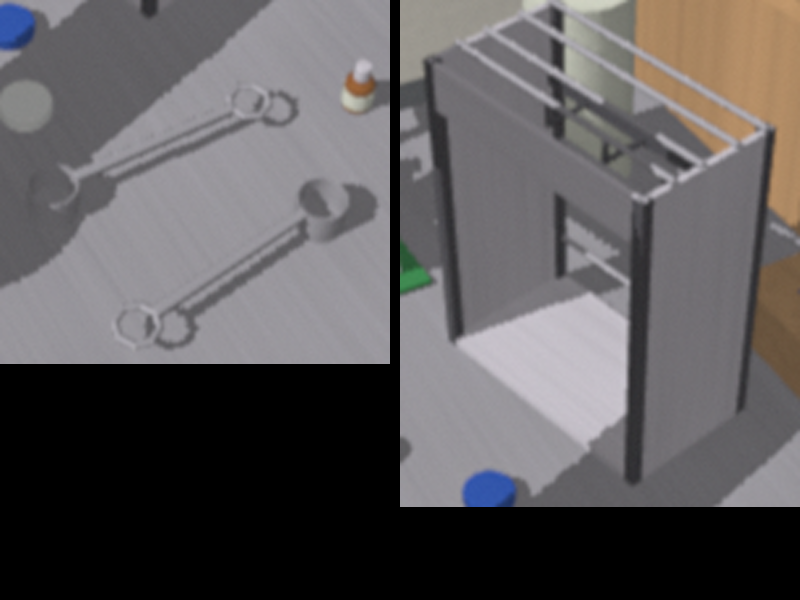

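View pics/z2.png

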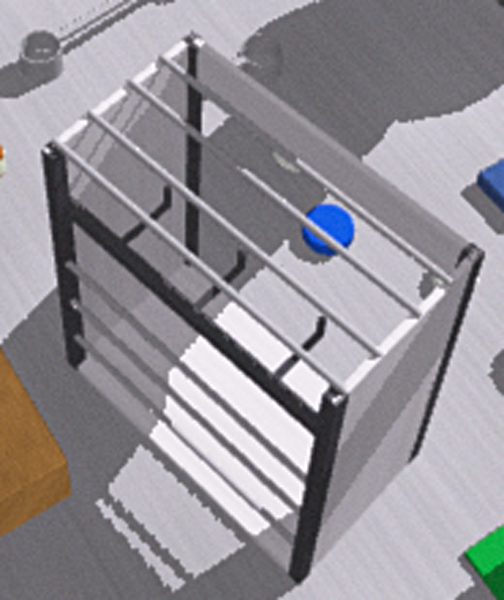

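Crops: the first shows scoop B with its cup in shade at (290,303) and its loop at (365,269), and scoop A with its cup at (394,309) and loop at (323,355). The cupboard's front corners in the side view are (330,130) and (252,78) at the top, and (327,235) and (261,182) at the bottom. In the scene view the front top corners are (326,255) and (428,332), the back ones (273,295) and (378,386).

```bash
python3 - <<'E'
from h import *
from scipy.optimize import least_squares
side=[((330.4,131),(-75,-135,331)),((253,79),(-75,135,331)),((378,104),(75,-135,331)),((327.4,234),(-75,-135,0)),((261,182.5),(-75,135,0)),((368,208),(75,-135,0))]
sc=[((326,255),(-75,-135,331)),((428.5,333),(-75,135,331)),((274,296),(75,-135,331)),((378,387),(75,135,331))]
def f(p):
    r=R.from_euler("z",p[2]).as_matrix();o=[]
    for n,L in(("side",side),("scene",sc)):
        o.append(proj(n,np.array([b for a,b in L])@r.T+[p[0],p[1],0])-[a for a,b in L])
    return np.vstack(o).ravel()
best=min((least_squares(f,[640,230,y]) for y in(0,.5,1,1.5)),key=lambda s:s.cost)
p=best.x;print("cup",p,best.fun.reshape(-1,2).round(1).tolist())
r=R.from_euler("z",p[2]).as_matrix()
for i,y in enumerate((75,0,-75)):print("hook",i,(r@[12,y,0]+[p[0],p[1],0]).round(1))
for n,c,l in(("A",(394,309),(322.7,355)),("B",(290,302),(365.5,269))):
    C=ray("side",c,32)[0];L=ray("side",l,30)[0];d=L-C;print(n,C.round(),L.round(),np.hypot(*d[:2]),np.arctan2(d[1],d[0]))
E
```

```text
cup [6.42693080e+02 2.40437490e+02 2.18679109e-01] [[0.2, -3.2], [-3.8, -5.7], [2.9, -4.3], [-0.7, 2.0], [-2.1, -1.5], [0.7, -0.5], [-0.5, -4.7], [3.4, -0.9], [-4.2, -3.4], [-1.0, 0.5]]
hook 0 [638.1 316.3   0. ]
hook 1 [654.4 243.    0. ]
hook 2 [670.7 169.8   0. ]
A [ 602. -186.   32.] [ 412. -206.   30.] 191.06698210351493 -3.0384442353759464
B [415. -59.  32.] [610. -62.  30.] 194.74204091846585 -0.01439804877838446
```

Request:
{"op": "drive_tool", "data": {
  "motion": [
    {"translation": [-0.65, -0.72, -0.06], "dr": [0, 0, 0], "hand": 1},
    {"translation": [-0.65, -0.72, -0.06], "dr": [0, 0, 0], "hand": 1},
    {"translation": [-0.65, -0.72, -0.06], "dr": [0, 0, 0], "hand": 1},
    {"translation": [-0.65, -0.72, -0.06], "dr": [0, 0, 0], "hand": 1},
    {"translation": [-0.65, -0.72, -0.06], "dr": [0, 0, 0], "hand": 1},
    {"translation": [-0.65, -0.72, -0.06], "dr": [0, 0, 0], "hand": 1},
    {"translation": [-0.65, -0.72, -0.06], "dr": [0, 0, 0], "hand": 1},
    {"translation": [-0.65, -0.72, -0.06], "dr": [0, 0, 0], "hand": 1},
    {"translation": [-0.65, -0.72, -0.06], "dr": [0, 0, 0], "hand": 1},
    {"translation": [-0.65, -0.72, -0.06], "dr": [0, 0, 0], "hand": 1},
    {"translation": [-0.65, -0.72, -0.06], "dr": [0, 0, 0], "hand": 1},
    {"translation": [-0.65, -0.72, -0.06], "dr": [0, 0, 0], "hand": 1}
  ]
}}

```text
clock: 1.8
tool_pos: [345.2, 262.5, 227.3]
orientation: [0.0, 0.173, 0.985, 0.0]
force: [1.1, -0.8, -0.3]
width: 93.6
finger_force: 0.0
```

Request:
{"op": "drive_tool", "data": {
  "motion": [
    {"translation": [-0.65, -0.72, -0.06], "dr": [0, 0, 0], "hand": 1},
    {"translation": [-0.65, -0.72, -0.06], "dr": [0, 0, 0], "hand": 1},
    {"translation": [-0.65, -0.72, -0.06], "dr": [0, 0, 0], "hand": 1},
    {"translation": [-0.65, -0.72, -0.06], "dr": [0, 0, 0], "hand": 1},
    {"translation": [-0.65, -0.72, -0.06], "dr": [0, 0, 0], "hand": 1},
    {"translation": [-0.65, -0.72, -0.06], "dr": [0, 0, 0], "hand": 1},
    {"translation": [-0.65, -0.72, -0.06], "dr": [0, 0, 0], "hand": 1},
    {"translation": [-0.65, -0.72, -0.06], "dr": [0, 0, 0], "hand": 1},
    {"translation": [-0.65, -0.72, -0.06], "dr": [0, 0, 0], "hand": 1},
    {"translation": [-0.65, -0.72, -0.06], "dr": [0, 0, 0], "hand": 1},
    {"translation": [-0.65, -0.72, -0.06], "dr": [0, 0, 0], "hand": 1},
    {"translation": [-0.65, -0.72, -0.06], "dr": [0, 0, 0], "hand": 1}
  ]
}}

```text
clock: 2.8
tool_pos: [476.6, -61.2, 249.0]
orientation: [0.0, 0.173, 0.985, 0.0]
force: [0.2, 0.7, -0.4]
width: 94.2
finger_force: 0.0
```

Request:
{"op": "drive_tool", "data": {
  "motion": [
    {"translation": [0, 0, 0], "dr": [0, 0, 0.233], "hand": 1},
    {"translation": [0, 0, 0], "dr": [0, 0, 0.233], "hand": 1},
    {"translation": [0, 0, 0], "dr": [0, 0, 0.233], "hand": 1},
    {"translation": [0, 0, 0], "dr": [0, 0, 0.233], "hand": 1},
    {"translation": [0, 0, 0], "dr": [0, 0, 0.233], "hand": 1},
    {"translation": [0, 0, 0], "dr": [0, 0, 0.233], "hand": 1},
    {"translation": [0, 0, 0], "dr": [0, 0, 0.233], "hand": 1},
    {"translation": [0, 0, 0], "dr": [0, 0, 0.233], "hand": 1},
    {"translation": [0, 0, 0], "dr": [0, 0, 0.233], "hand": 1},
    {"translation": [0, 0, 0], "dr": [0, 0, 0.233], "hand": 1},
    {"translation": [0, 0, 0], "dr": [0, 0, 0.233], "hand": 1},
    {"translation": [0, 0, 0], "dr": [0, 0, 0.233], "hand": 1}
  ]
}}

```text
clock: 3.8
tool_pos: [476.2, -59.8, 248.8]
orientation: [0.0, 0.768, 0.64, 0.0]
force: [0.2, 0.3, -0.1]
width: 93.9
finger_force: 0.0
```

Request:
{"op": "drive_tool", "data": {
  "motion": [
    {"translation": [0, 0, 0], "dr": [0, 0, 0.233], "hand": 1},
    {"translation": [0, 0, 0], "dr": [0, 0, 0.233], "hand": 1},
    {"translation": [0, 0, 0], "dr": [0, 0, 0.233], "hand": 1},
    {"translation": [0, 0, 0], "dr": [0, 0, 0.233], "hand": 1},
    {"translation": [0, 0, 0], "dr": [0, 0, 0.233], "hand": 1},
    {"translation": [0, 0, 0], "dr": [0, 0, 0.233], "hand": 1},
    {"translation": [0, 0, 0], "dr": [0, 0, 0.233], "hand": 1},
    {"translation": [0, 0, 0], "dr": [0, 0, 0.233], "hand": 1},
    {"translation": [0, 0, 0], "dr": [0, 0, 0.233], "hand": 1},
    {"translation": [0, 0, 0], "dr": [0, 0, 0.233], "hand": 1},
    {"translation": [0, 0, 0], "dr": [0, 0, 0.233], "hand": 1},
    {"translation": [0, 0, 0], "dr": [0, 0, 0.233], "hand": 1}
  ]
}}

```text
clock: 4.8
tool_pos: [476.3, -59.8, 248.8]
orientation: [-0.0, 1.0, -0.004, 0.0]
force: [0.4, 0.8, -0.2]
width: 93.9
finger_force: 0.0
```

```bash
python3 - <<'E'
from h import *
s=observe();a=grab_frame("wrist");cv2.imwrite("pics/w1.png",a[:,:,::-1]);print(s["q"].round(2))
for d in silhouettes("wrist","scoop0"):
    k=max(cv2.findContours(d["region"].astype(np.uint8),0,1)[0],key=len)[:,0]
    w=ray("wrist",k,30,s)[:,:2].astype(np.float32);rc=cv2.minAreaRect(w)
    print(d["p"],d["box"],rc,cv2.fitLine(w,cv2.DIST_L2,0,.01,.01).ravel())
E
```

```text
[-0.7   0.14  0.84  1.93 -0.12  1.12 -1.39]
0.77 [307.7, 57.2, 346.7, 282.4] ((514.4466552734375, -56.295005798339844), (43.96311569213867, 238.69712829589844), 89.2925796508789) [ 9.9980098e-01 -1.9950505e-02  5.2070477e+02 -5.7116348e+01]
0.61 [416.0, 61.4, 470.5, 282.6] ((511.2381591796875, -186.97998046875), (238.2378387451172, 51.57623291015625), 6.527520179748535) [ 9.906640e-01  1.363263e-01  5.193250e+02 -1.894832e+02]
```

View pics/w1.png

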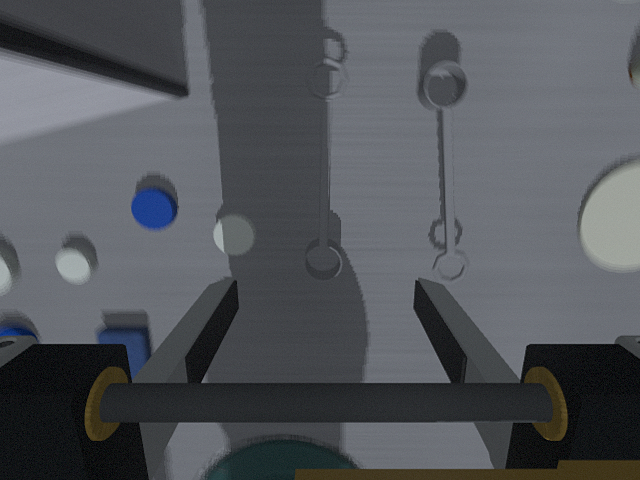

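Wrist view, with up = +x and left = +y: scoop B runs from its cup at (323,260) to its loop at (326,78). Scoop A has its cup at (444,85) and loop at (450,265). White lids lie at (234,234), (75,260) and (0,270), and the plate is at the right edge.

```bash
python3 - <<'E'
from h import *
s=observe()
for n,u,z in(("Bcup",(323,260),34),("Bloop",(326,78),30),("Acup",(444,85),34),("Aloop",(450,265),30),("lid48",(234,234),16),("lid40",(75,258),16),("blue",(154,208),16)):print(n,ray("wrist",u,z,s).round(1))
for d in silhouettes("wrist","lid0"):
    k=max(cv2.findContours(d["region"].astype(np.uint8),0,1)[0],key=len)[:,0];w=ray("wrist",k,16,s)[:,:2].astype(np.float32)
    print(d["p"],cent(d["region"]).round(),cv2.minEnclosingCircle(w),np.sqrt(4/np.pi*cv2.contourArea(w)))
E
```

```text
Bcup [[422.5 -55.3  34. ]]
Bloop [[614.5 -59.8  30. ]]
Acup [[ 606.8 -178.    34. ]]
Aloop [[ 414.1 -202.2   30. ]]
lid48 [[449.1  48.6  16. ]]
lid40 [[420.7 240.1  16. ]]
blue [[480.4 137.9  16. ]]
0.87 [235. 235.] ((446.915283203125, 47.374488830566406), 26.136098861694336) 49.636435797781694
0.85 [154. 211.] ((476.9332275390625, 138.4669647216797), 26.644968032836914) 49.97921235995526
0.78 [  9. 274.] ((401.8248291015625, 334.26434326171875), 27.810626983642578) 35.938037538391775
0.65 [ 77. 267.] ((409.1341552734375, 239.80612182617188), 24.70359992980957) 44.32337259516823
0.61 [ 16. 332.] ((319.09051513671875, 335.5069274902344), 19.813396453857422) 18.381970425284162
```

Request:
{"op": "drive_tool", "data": {
  "motion": [
    {"translation": [0.33, -0.04, 0.8], "dr": [0, 0, 0.005], "hand": 0.6},
    {"translation": [0.33, -0.04, 0.8], "dr": [0, 0, 0.005], "hand": 0.6},
    {"translation": [0, 0, 0.8], "dr": [0, 0, 0.005], "hand": 0.5},
    {"translation": [0, 0, 0.8], "dr": [0, 0, 0.005], "hand": 0.5},
    {"translation": [0, 0, 0.8], "dr": [0, 0, 0], "hand": 0.5},
    {"translation": [0, 0, 0.8], "dr": [0, 0, 0], "hand": 0.5},
    {"translation": [0, 0, 0.8], "dr": [0, 0, 0], "hand": 0.5},
    {"translation": [0, 0, 0.8], "dr": [0, 0, 0], "hand": 0.5},
    {"translation": [0, 0, 0.6], "dr": [0, 0, 0], "hand": 0.5},
    {"translation": [0, 0, 0.5], "dr": [0, 0, 0], "hand": 0.5},
    {"translation": [0, 0, 0.3], "dr": [0, 0, 0], "hand": 0.5},
    {"translation": [0, 0, 0.1], "dr": [0, 0, 0], "hand": 0.5}
  ]
}}

```text
clock: 5.95
tool_pos: [495.5, -57.5, 10.6]
orientation: [0.0, 1.0, -0.005, -0.001]
force: [0.8, -0.0, 0.2]
width: 46.8
finger_force: 0.0
```

Request:
{"op": "drive_tool", "data": {
  "motion": [
    {"translation": [0, 0, 0], "hand": 0, "dr": [0, 0, 0]},
    {"translation": [0, 0, 0], "hand": 0, "dr": [0, 0, 0]},
    {"translation": [0, 0, 0], "hand": 0, "dr": [0, 0, 0]},
    {"translation": [0, 0, 0], "hand": 0, "dr": [0, 0, 0]},
    {"translation": [0, 0, 0], "hand": 0, "dr": [0, 0, 0]},
    {"translation": [0, 0, 0], "hand": 0, "dr": [0, 0, 0]},
    {"translation": [0, 0, 0], "hand": 0, "dr": [0, 0, 0]},
    {"translation": [0, 0, 0], "hand": 0, "dr": [0, 0, 0]}
  ],
  "newtons": 50
}}

```text
clock: 6.62
tool_pos: [496.3, -57.5, 11.9]
orientation: [0.0, 1.0, -0.007, 0.0]
force: [0.6, 0.1, 0.9]
width: 9.5
finger_force: 50.0
```

```bash
cat >> h.py <<'E'
def hook_pose(C,yaw,pitch,loop,L=119):
    """tool pose so that the loop centre is at 'loop' (cupboard frame); C=(x,y,yaw) of the cupboard"""
    r=R.from_euler("z",C[2]);W=r.apply(loop)+[C[0],C[1],0]
    h=np.array([np.cos(yaw),np.sin(yaw),0]);k=np.array([0,0,1.])
    X=np.cos(pitch)*h+np.sin(pitch)*k;Z=np.sin(pitch)*h-np.cos(pitch)*k
    M=np.c_[X,np.cross(Z,X),Z];return W-M@[L,0,-19],M
def go(p,M,s=None):
    s=s or observe();q=s["orientation"];A=R.from_quat(q[[1,2,3,0]])
    t=A.inv().apply(p-s["tool_pos"])/30;rv=(A.inv()*R.from_matrix(M)).as_rotvec()/.5
    print("target",p.round(1),"shift(units,tool axes)",t.round(2),"turn(units)",rv.round(3));return t,rv
E
python3 - <<'E'
from h import *
tips=ray("scene",[(316.3,310.4),(343.5,334.2),(372.8,358.1)],272);print(tips.round(1))
d=tips[0]-tips[2];print(np.hypot(*d[:2]),np.arctan2(-d[0],d[1])) 
b=grab_frame("scene");a=grab_frame("side")
z=np.zeros((600,800,3),np.uint8)
z[:,:420]=cv2.resize(b[285:385,295:365+20][:100,:70],(420,600),interpolation=2);z[:600,420:]=cv2.resize(a[70:150,275:325],(380,600),interpolation=2)
cv2.imwrite("pics/z3.png",z[:,:,::-1])
E
```

```text
[[671.2 173.1 272. ]
 [655.7 247.  272. ]
 [638.  318.2 272. ]]
148.91572157278333 -2.91642476581467
```

View pics/z3.png

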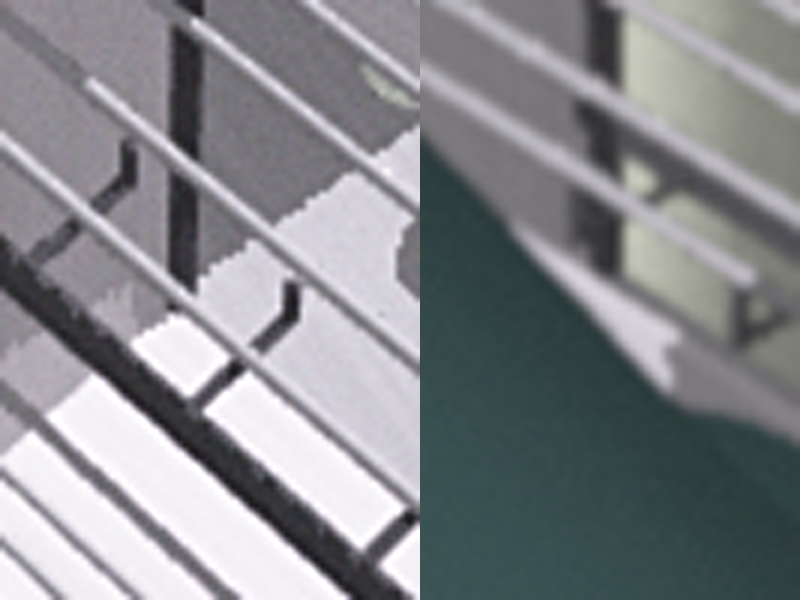

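Left (scene): the hook corners are at (316.5,315) and (343.7,337.5). Right (side): one hook corner is at (317.2,115.1).

```bash
python3 - <<'E'
from h import *
print(ray("scene",[(316.5,315),(343.7,337.5)],250).round(1),ray("scene",[(316.5,308.3),(343.7,331.7)],272).round(1),ray("side",[(317.2,115.1)],250).round(1),ray("side",[(317.2,108.7)],272).round(1))
C=(642.7,240.4,.2187)
print(proj("side",[[670.7,169.8,250],[654.4,243,250],[638,316,250]]),proj("scene",[[670.7,169.8,250],[654.4,243,250]]))
for pt,l in((.6,(-130,75,210)),(.785,(-110,75,240)),(1.3,(-110,75,240))):
    p,M=hook_pose(C,.2187,pt,l);go(p,M)
E
```

```text
[[669.1 170.4 250. ]
 [651.4 243.  250. ]] [[668.2 169.1 272. ]
 [652.2 242.6 272. ]] [[653.2 240.  250. ]] [[650.  235.1 272. ]]
[[339.25696749 129.0537707 ]
 [317.01646437 114.28580595]
 [295.97544414 100.36625754]] [[315.67074725 315.14353877]
 [342.44828691 338.20885547]]
target [414.1 266.4 127.1] shift(units,tool axes) [ -2.88 -10.76  -3.85] turn(units) [ 0.139  1.194 -0.45 ]
target [450.  274.4 142.4] shift(units,tool axes) [ -1.69 -11.04  -4.36] turn(units) [ 0.182  1.562 -0.439]
target [505.8 286.8 120.3] shift(units,tool axes) [  0.17 -11.48  -3.62] turn(units) [ 0.302  2.587 -0.396]
```

Request:
{"op": "drive_tool", "data": {
  "motion": [
    {"translation": [0, 0, -0.6], "dr": [0, 0, 0], "hand": 0},
    {"translation": [0, 0, -0.6], "dr": [0, 0, 0], "hand": 0},
    {"translation": [-0.5, 0, -0.6], "dr": [0, 0, 0], "hand": 0},
    {"translation": [-0.5, 0, -0.6], "dr": [0, 0, 0], "hand": 0},
    {"translation": [-0.5, 0, -0.6], "dr": [0, 0, 0], "hand": 0},
    {"translation": [-0.5, 0, -0.6], "dr": [0, 0, 0], "hand": 0},
    {"translation": [-0.5, 0, -0.6], "dr": [0, 0, 0], "hand": 0},
    {"translation": [-0.5, 0, -0.6], "dr": [0, 0, 0], "hand": 0}
  ]
}}

```text
clock: 7.38
tool_pos: [404.9, -56.6, 156.0]
orientation: [0.0, 1.0, -0.007, -0.001]
force: [-0.3, -0.0, -0.7]
width: 9.1
finger_force: 50.0
```

Request:
{"op": "drive_tool", "data": {
  "motion": [
    {"translation": [0, -0.9, 0], "dr": [0, 0, 0], "hand": 0},
    {"translation": [0, -0.9, 0], "dr": [0, 0, 0], "hand": 0},
    {"translation": [0, -0.9, 0], "dr": [0, 0, 0], "hand": 0},
    {"translation": [0, -0.9, 0], "dr": [0, 0, 0], "hand": 0},
    {"translation": [0, -0.9, 0], "dr": [0, 0, 0], "hand": 0},
    {"translation": [0, -0.9, 0], "dr": [0, 0, 0], "hand": 0},
    {"translation": [0, -0.9, 0], "dr": [0, 0, 0], "hand": 0},
    {"translation": [0, -0.9, 0], "dr": [0, 0, 0], "hand": 0},
    {"translation": [0, -0.9, 0], "dr": [0, 0, 0], "hand": 0},
    {"translation": [0, -0.9, 0], "dr": [0, 0, 0], "hand": 0},
    {"translation": [0, -0.9, 0], "dr": [0, 0, 0], "hand": 0},
    {"translation": [0, -0.9, 0], "dr": [0, 0, 0], "hand": 0}
  ]
}}

```text
clock: 8.38
tool_pos: [409.9, 268.9, 155.5]
orientation: [0.0, 1.0, -0.007, -0.0]
force: [0.4, 0.1, -1.0]
width: 9.7
finger_force: 50.0
```

Request:
{"op": "drive_tool", "data": {
  "motion": [
    {"translation": [0, 0, 0], "dr": [0.026, 0.223, -0.063], "hand": 0},
    {"translation": [0, 0, 0], "dr": [0.026, 0.223, -0.063], "hand": 0},
    {"translation": [0, 0, 0], "dr": [0.026, 0.223, -0.063], "hand": 0},
    {"translation": [0, 0, 0], "dr": [0.026, 0.223, -0.063], "hand": 0},
    {"translation": [0, 0, 0], "dr": [0.026, 0.223, -0.063], "hand": 0},
    {"translation": [0, 0, 0], "dr": [0.026, 0.223, -0.063], "hand": 0},
    {"translation": [0, 0, 0], "dr": [0.026, 0.223, -0.063], "hand": 0},
    {"translation": [0, 0, 0], "dr": [0, 0, 0], "hand": 0},
    {"translation": [0, 0, 0], "dr": [0, 0, 0], "hand": 0}
  ]
}}

```text
clock: 9.13
tool_pos: [416.8, 263.4, 149.2]
orientation: [-0.014, 0.968, 0.059, 0.244]
force: [0.3, 0.7, -1.6]
width: 9.2
finger_force: 50.0
```

```bash
python3 - <<'E'
from h import *
C=(640.8,239.4,.222);s=observe();print(s["q"].round(2))
for pt,l in((.785,(-110,75,235)),(.785,(-30,75,245)),(.785,(-30,75,280)),(.785,(12,75,280)),(.785,(14,75,246)),(1.2,(14,75,240))):
    p,M=hook_pose(C,.222,pt,l);go(p,M,s)
a=grab_frame("side");b=grab_frame("wrist");z=np.hstack([cv2.resize(a,(400,300)),cv2.resize(b,(400,300))]);cv2.imwrite("pics/z4.png",z[:,:,::-1])
E
```

```text
[-1.81  0.11  1.03  2.35  0.56  0.4  -2.73]
target [448.  272.8 137.4] shift(units,tool axes) [ 0.76 -0.19  0.85] turn(units) [ 0.124  0.584 -0.16 ]
target [526.  290.4 147.4] shift(units,tool axes) [ 3.25 -0.45  1.81] turn(units) [ 0.124  0.584 -0.16 ]
target [526.  290.4 182.4] shift(units,tool axes) [ 3.8  -0.45  0.78] turn(units) [ 0.124  0.584 -0.16 ]
target [567.  299.6 182.4] shift(units,tool axes) [ 5.03 -0.59  1.44] turn(units) [ 0.124  0.584 -0.16 ]
target [568.9 300.1 148.4] shift(units,tool axes) [ 4.55 -0.6   2.47] turn(units) [ 0.124  0.584 -0.16 ]
target [613.2 310.  122.2] shift(units,tool axes) [ 5.46 -0.75  3.96] turn(units) [ 0.157  1.413 -0.133]
```

View pics/z4.png

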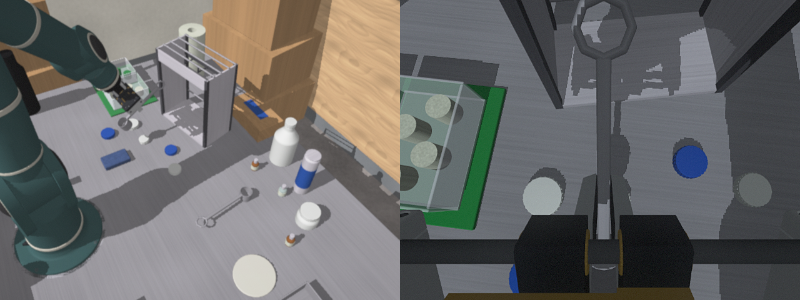

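The scoop is held well; the right-hand wrist view shows the loop at about (604,30), ahead of the cupboard mouth. Joint 7 is near its limit (-2.73), so I'll try hook2, which needs less of a turn.

Request:
{"op": "drive_tool", "data": {
  "motion": [
    {"translation": [0, 0.9, 0], "dr": [0, 0, 0], "hand": 0},
    {"translation": [0, 0.9, 0], "dr": [0, 0, 0], "hand": 0},
    {"translation": [0, 0.9, 0], "dr": [0, 0, 0], "hand": 0},
    {"translation": [0, 0.9, 0], "dr": [0, 0, 0], "hand": 0},
    {"translation": [0, 0.9, 0], "dr": [0, 0, 0], "hand": 0},
    {"translation": [0, 0.5, 0], "dr": [0, 0, 0], "hand": 0},
    {"translation": [0, 0, 0], "dr": [0, 0, 0], "hand": 0}
  ]
}}

```text
clock: 9.82
tool_pos: [436.2, 110.4, 150.0]
orientation: [-0.015, 0.968, 0.054, 0.244]
force: [1.3, 1.0, -0.9]
width: 9.0
finger_force: 50.0
```

```bash
python3 - <<'E'
from h import *
C=(640.8,239.4,.222);s=observe();print(s["q"].round(2))
for pt,l in((.785,(-110,-75,235)),(.785,(-30,-75,245))):
    p,M=hook_pose(C,.222,pt,l);go(p,M,s)
E
```

```text
[-1.64 -0.24  1.14  2.48  0.97  0.47 -2.74]
target [481.  126.4 137.4] shift(units,tool axes) [ 1.16 -0.36  1.1 ] turn(units) [ 0.127  0.581 -0.179]
target [559.  144.1 147.4] shift(units,tool axes) [ 3.65 -0.65  2.07] turn(units) [ 0.127  0.581 -0.179]
```

```bash
python3 - <<'E'
from h import *
s=observe();go(np.array([490,-57,60.]),np.diag([1.,-1,-1]),s)
E
```

```text
target [490. -57.  60.] shift(units,tool axes) [-0.4   5.75  3.18] turn(units) [-0.06  -0.987  0.22 ]
```

Request:
{"op": "drive_tool", "data": {
  "motion": [
    {"translation": [0, 0, 0], "dr": [-0.012, -0.197, 0.044], "hand": 0},
    {"translation": [0, 0, 0], "dr": [-0.012, -0.197, 0.044], "hand": 0},
    {"translation": [0, 0, 0], "dr": [-0.012, -0.197, 0.044], "hand": 0},
    {"translation": [0, 0, 0], "dr": [-0.012, -0.197, 0.044], "hand": 0},
    {"translation": [0, 0, 0], "dr": [-0.012, -0.197, 0.044], "hand": 0},
    {"translation": [0, 0, 0], "dr": [0, 0, 0], "hand": 0}
  ]
}}

```text
clock: 10.32
tool_pos: [431.1, 98.9, 147.6]
orientation: [0.016, 0.993, 0.025, 0.119]
force: [0.1, -0.4, -1.3]
width: 9.3
finger_force: 50.0
```

Request:
{"op": "drive_tool", "data": {
  "motion": [
    {"translation": [0.25, 0.8, 0.4], "dr": [0, 0, 0], "hand": 0},
    {"translation": [0.25, 0.8, 0.4], "dr": [0, 0, 0], "hand": 0},
    {"translation": [0.25, 0.8, 0.4], "dr": [0, 0, 0], "hand": 0},
    {"translation": [0.25, 0.8, 0.4], "dr": [0, 0, 0], "hand": 0},
    {"translation": [0.25, 0.8, 0.4], "dr": [0, 0, 0], "hand": 0},
    {"translation": [0.25, 0.8, 0.4], "dr": [0, 0, 0], "hand": 0},
    {"translation": [0.25, 0.8, 0.4], "dr": [0, 0, 0], "hand": 0},
    {"translation": [0, 0, 0], "dr": [0, 0, 0], "hand": 0}
  ]
}}

```text
clock: 10.98
tool_pos: [491.2, -34.5, 99.3]
orientation: [0.017, 0.992, 0.022, 0.119]
force: [-1.2, -0.4, -1.6]
width: 9.2
finger_force: 50.0
```

```bash
python3 - <<'E'
from h import *
s=observe();print(s["q"].round(2));go(np.array([490,-57,11.5]),np.diag([1.,-1,-1]),s)
E
```

```text
[-0.79  0.3   0.89  2.24 -0.46  0.5  -1.09]
target [490.  -57.   11.5] shift(units,tool axes) [-0.76  0.63  2.85] turn(units) [ 0.067 -0.477  0.09 ]
```

Request:
{"op": "drive_tool", "data": {
  "motion": [
    {"translation": [0, 0, 0], "dr": [0.017, -0.12, 0.022], "hand": 0},
    {"translation": [0, 0, 0], "dr": [0.017, -0.12, 0.022], "hand": 0},
    {"translation": [0, 0, 0], "dr": [0.017, -0.12, 0.022], "hand": 0},
    {"translation": [0, 0, 0], "dr": [0.017, -0.12, 0.022], "hand": 0},
    {"translation": [0, 0.37, 0.5], "dr": [0, 0, 0], "hand": 0},
    {"translation": [0, 0.37, 0.5], "dr": [0, 0, 0], "hand": 0},
    {"translation": [0, 0, 0.5], "dr": [0, 0, 0], "hand": 0},
    {"translation": [0, 0, 0], "dr": [0, 0, 0], "hand": 0}
  ]
}}

```text
clock: 11.65
tool_pos: [489.2, -51.6, 53.0]
orientation: [-0.0, 1.0, 0.004, -0.003]
force: [-0.4, -0.2, -1.7]
width: 9.2
finger_force: 50.0
```

```bash
python3 - <<'E'
from h import *
s=observe();print(s["q"].round(2));go(np.array([490,-57,12]),np.diag([1.,-1,-1]),s)
E
```

```text
[-0.6   0.53  0.8   2.08 -0.55  0.76 -1.02]
target [490 -57  12] shift(units,tool axes) [0.03 0.18 1.37] turn(units) [-0.001  0.01   0.015]
```

Request:
{"op": "drive_tool", "data": {
  "motion": [
    {"translation": [0, 0, 0.5], "dr": [0, 0, 0], "hand": 0},
    {"translation": [0, 0, 0.5], "dr": [0, 0, 0], "hand": 0},
    {"translation": [0, 0, 0.3], "dr": [0, 0, 0], "hand": 0},
    {"translation": [0, 0, 0.05], "dr": [0, 0, 0], "hand": 0},
    {"translation": [0, 0, 0], "dr": [0, 0, 0], "hand": 0.5},
    {"translation": [0, 0, 0], "dr": [0, 0, 0], "hand": 0.5},
    {"translation": [0, 0, 0], "dr": [0, 0, 0], "hand": 0.5},
    {"translation": [0, 0, -0.6], "dr": [0, 0, 0], "hand": 0.5},
    {"translation": [0, 0, -0.8], "dr": [0, 0, 0], "hand": 0.5},
    {"translation": [0, 0, -0.8], "dr": [0, 0, 0], "hand": 0.5},
    {"translation": [0, 0, -0.8], "dr": [0, 0, 0], "hand": 0.5},
    {"translation": [0, 0, -0.8], "dr": [0, 0, 0], "hand": 0.5}
  ]
}}

```text
clock: 12.65
tool_pos: [490.9, -51.3, 129.8]
orientation: [-0.001, 1.0, 0.004, -0.001]
force: [0.9, 0.9, 0.2]
width: 46.5
finger_force: 0.0
```

Request:
{"op": "drive_tool", "data": {
  "motion": [
    {"translation": [0, 0, 0], "dr": [0, 0, -0.242], "hand": 0.5},
    {"translation": [0, 0, 0], "dr": [0, 0, -0.242], "hand": 0.5},
    {"translation": [0, 0, 0], "dr": [0, 0, -0.242], "hand": 0.5},
    {"translation": [0, 0, 0], "dr": [0, 0, -0.242], "hand": 0.5},
    {"translation": [0, 0, 0], "dr": [0, 0, -0.242], "hand": 0.5},
    {"translation": [0, 0, 0], "dr": [0, 0, -0.242], "hand": 0.5},
    {"translation": [0, 0, 0], "dr": [0, 0, -0.242], "hand": 0.5},
    {"translation": [0, 0, 0], "dr": [0, 0, -0.242], "hand": 0.5},
    {"translation": [0, 0, 0], "dr": [0, 0, -0.242], "hand": 0.5},
    {"translation": [0, 0, 0], "dr": [0, 0, -0.242], "hand": 0.5},
    {"translation": [0, 0, 0], "dr": [0, 0, -0.242], "hand": 0.5},
    {"translation": [0, 0, 0], "dr": [0, 0, -0.242], "hand": 0.5}
  ]
}}

```text
clock: 13.65
tool_pos: [491.2, -51.2, 128.8]
orientation: [-0.001, 0.743, 0.669, 0.0]
force: [-0.4, 0.2, 0.3]
width: 46.8
finger_force: 0.0
```

Request:
{"op": "drive_tool", "data": {
  "motion": [
    {"translation": [0, 0, 0], "dr": [0, 0, -0.242], "hand": 0.5},
    {"translation": [0, 0, 0], "dr": [0, 0, -0.242], "hand": 0.5},
    {"translation": [0, 0, 0], "dr": [0, 0, -0.242], "hand": 0.5},
    {"translation": [0, 0, 0], "dr": [0, 0, -0.242], "hand": 0.5},
    {"translation": [0, 0, 0], "dr": [0, 0, -0.242], "hand": 0.5},
    {"translation": [0, 0, 0], "dr": [0, 0, -0.242], "hand": 0.5},
    {"translation": [0, 0, 0], "dr": [0, 0, -0.242], "hand": 0.5},
    {"translation": [0, 0, 0], "dr": [0, 0, -0.242], "hand": 0.5},
    {"translation": [0, 0, 0], "dr": [0, 0, -0.242], "hand": 0.5},
    {"translation": [0, 0, 0], "dr": [0, 0, -0.242], "hand": 0.5},
    {"translation": [0, 0, 0], "dr": [0, 0, -0.242], "hand": 0.5},
    {"translation": [0, 0, 0], "dr": [0, 0, -0.242], "hand": 0.5}
  ]
}}

```text
clock: 14.65
tool_pos: [491.2, -51.4, 128.8]
orientation: [-0.0, 0.111, 0.994, 0.001]
force: [0.2, -0.5, 1.0]
width: 47.1
finger_force: 0.0
```

```bash
python3 - <<'E'
from h import *
s=observe();print(s["q"].round(2),s["tool_pos"]);go(np.array([490,-57,150.]),np.diag([-1.,1,-1]),s)
grab_frame("wrist")
for d in silhouettes("wrist","scoop0"):
    k=max(cv2.findContours(d["region"].astype(np.uint8),0,1)[0],key=len)[:,0]
    w=ray("wrist",k,30,s)[:,:2].astype(np.float32);print(d["p"],d["box"],cv2.minAreaRect(w))
E
```

```text
[-0.21  0.29  0.3   2.02 -0.11  0.85  1.5 ] [491.17860975 -51.38142827 128.79310233]
target [490. -57. 150.] shift(units,tool axes) [-0.   -0.19 -0.71] turn(units) [ 0.003 -0.002 -0.446]
0.74 [79.8, 167.0, 196.4, 346.2] ((475.0990905761719, -202.71572875976562), (162.62997436523438, 42.63292694091797), 1.190649390220642)
```

Request:
{"op": "drive_tool", "data": {
  "motion": [
    {"translation": [0, 0, 0], "dr": [0, 0, -0.225], "hand": 0.5},
    {"translation": [0, 0, 0], "dr": [0, 0, -0.225], "hand": 0.5},
    {"translation": [0, 0, 0.6], "dr": [0, 0, 0], "hand": 0.5},
    {"translation": [0, 0, 0.8], "dr": [0, 0, 0], "hand": 0.5},
    {"translation": [0, 0, 0.8], "dr": [0, 0, 0], "hand": 0.5},
    {"translation": [0, 0, 0.8], "dr": [0, 0, 0], "hand": 0.5},
    {"translation": [0, 0, 0.6], "dr": [0, 0, 0], "hand": 0.5},
    {"translation": [0, 0, 0.3], "dr": [0, 0, 0], "hand": 0.5},
    {"translation": [0, 0, 0], "dr": [0, 0, 0], "hand": 0.5}
  ]
}}

```text
clock: 15.5
tool_pos: [490.0, -51.0, 9.9]
orientation: [-0.002, 0.003, 1.0, 0.001]
force: [-1.3, -0.5, 0.2]
width: 46.9
finger_force: 0.0
```

Request:
{"op": "drive_tool", "data": {
  "motion": [
    {"translation": [0, 0, 0], "hand": 0, "dr": [0, 0, 0]},
    {"translation": [0, 0, 0], "hand": 0, "dr": [0, 0, 0]},
    {"translation": [0, 0, 0], "hand": 0, "dr": [0, 0, 0]},
    {"translation": [0, 0, 0], "hand": 0, "dr": [0, 0, 0]},
    {"translation": [0, 0, 0], "hand": 0, "dr": [0, 0, 0]},
    {"translation": [0, 0, 0], "hand": 0, "dr": [0, 0, 0]}
  ]
}}

```text
clock: 16.0
tool_pos: [491.1, -50.9, 11.5]
orientation: [-0.0, 0.002, 1.0, 0.001]
force: [0.4, 0.1, -0.2]
width: 10.4
finger_force: 0.1
```

Request:
{"op": "drive_tool", "data": {
  "motion": [
    {"translation": [0, 0, -0.6], "dr": [0, 0, 0], "hand": 0},
    {"translation": [0, 0, -0.6], "dr": [0, 0, 0], "hand": 0},
    {"translation": [0.4, 0, -0.6], "dr": [0, 0, 0], "hand": 0},
    {"translation": [0.4, 0, -0.6], "dr": [0, 0, 0], "hand": 0},
    {"translation": [0.4, 0, -0.6], "dr": [0, 0, 0], "hand": 0},
    {"translation": [0.4, 0, -0.6], "dr": [0, 0, 0], "hand": 0},
    {"translation": [0.4, 0, -0.6], "dr": [0, 0, 0], "hand": 0},
    {"translation": [0.4, 0, -0.6], "dr": [0, 0, 0], "hand": 0}
  ]
}}

```text
clock: 16.67
tool_pos: [418.3, -51.0, 156.1]
orientation: [-0.001, 0.002, 1.0, 0.001]
force: [-0.1, 0.1, -0.7]
width: 9.5
finger_force: 50.0
```

Request:
{"op": "drive_tool", "data": {
  "motion": [
    {"translation": [0, 0.9, 0], "dr": [0, 0, 0], "hand": 0},
    {"translation": [0, 0.9, 0], "dr": [0, 0, 0], "hand": 0},
    {"translation": [0, 0.9, 0], "dr": [0, 0, 0], "hand": 0},
    {"translation": [0, 0.9, 0], "dr": [0, 0, 0], "hand": 0},
    {"translation": [0, 0.9, 0], "dr": [0, 0, 0], "hand": 0},
    {"translation": [0, 0.9, 0], "dr": [0, 0, 0], "hand": 0},
    {"translation": [0, 0.9, 0], "dr": [0, 0, 0], "hand": 0},
    {"translation": [0, 0.9, 0], "dr": [0, 0, 0], "hand": 0},
    {"translation": [0, 0.9, 0], "dr": [0, 0, 0], "hand": 0},
    {"translation": [0, 0.9, 0], "dr": [0, 0, 0], "hand": 0},
    {"translation": [0, 0.9, 0], "dr": [0, 0, 0], "hand": 0},
    {"translation": [0, 0.9, 0], "dr": [0, 0, 0], "hand": 0}
  ]
}}

```text
clock: 17.67
tool_pos: [420.0, 274.3, 156.1]
orientation: [-0.001, 0.002, 1.0, 0.001]
force: [0.6, -0.3, -0.6]
width: 9.4
finger_force: 50.0
```

```bash
cat >> h.py <<'E'
def hook2(C,yaw,pitch,loop,L=119):
    p,M=hook_pose(C,yaw,pitch,loop,L);return p,M@np.diag([-1.,-1,1])
E
python3 - <<'E'
from h import *
C=(640.8,239.4,.222);s=observe();print(s["q"].round(2))
for pt,l in((0,(-130,75,210)),(.785,(-110,75,235))):
    p,M=hook2(C,.222,pt,l);go(p,M,s)
E
```

```text
[-0.65  0.26  0.01  1.97 -0.01  0.92  0.93]
target [381.4 257.7 191. ] shift(units,tool axes) [ 1.29 -0.55 -1.16] turn(units) [ 0.005 -0.002 -0.451]
target [448.  272.8 137.4] shift(units,tool axes) [-0.93 -0.05  0.62] turn(units) [-0.172 -1.566 -0.43 ]
```

Request:
{"op": "drive_tool", "data": {
  "motion": [
    {"translation": [0, 0, 0], "dr": [-0.0215, -0.196, -0.054], "hand": 0},
    {"translation": [0, 0, 0], "dr": [-0.0215, -0.196, -0.054], "hand": 0},
    {"translation": [0, 0, 0], "dr": [-0.0215, -0.196, -0.054], "hand": 0},
    {"translation": [0, 0, 0], "dr": [-0.0215, -0.196, -0.054], "hand": 0},
    {"translation": [0, 0, 0], "dr": [-0.0215, -0.196, -0.054], "hand": 0},
    {"translation": [0, 0, 0], "dr": [-0.0215, -0.196, -0.054], "hand": 0},
    {"translation": [0, 0, 0], "dr": [-0.0215, -0.196, -0.054], "hand": 0},
    {"translation": [0, 0, 0], "dr": [-0.0215, -0.196, -0.054], "hand": 0},
    {"translation": [0, 0, 0], "dr": [0, 0, 0], "hand": 0}
  ]
}}

```text
clock: 18.42
tool_pos: [423.0, 265.9, 154.7]
orientation: [0.309, -0.079, 0.948, 0.023]
force: [-0.2, 0.1, -2.3]
width: 8.9
finger_force: 50.0
```

```bash
python3 - <<'E'
from h import *
C=(640.8,239.4,.222);s=observe();print(s["q"].round(2))
for pt,l in((.785,(-110,75,235)),(.785,(-30,75,240)),(.785,(-30,75,280)),(.785,(12,75,280)),(.785,(14,75,244)),(1.2,(14,75,240))):
    p,M=hook2(C,.222,pt,l);go(p,M,s)
    print("  lp side",proj("side",p+M@[-119,0,-19]).round(),"scene",proj("scene",p+M@[-119,0,-19]).round())
a=grab_frame("side");b=grab_frame("scene")
p=s["tool_pos"]+R.from_quat(s["orientation"][[1,2,3,0]]).apply([-119,0,-19]);u=proj("side",p)[0];v=proj("scene",p)[0];print(p,u,v)
f=lambda im,c:cv2.resize(cv2.getRectSubPix(im,(100,150),tuple(map(float,c))),(400,600),interpolation=2)
z=np.hstack([f(a,u),f(b,v)]);cv2.circle(z,(200,300),3,(255,0,0),-1);cv2.circle(z,(600,300),3,(255,0,0),-1);cv2.imwrite("pics/z5.png",z[:,:,::-1])
E
```

```text
[-0.96  0.06  0.07  2.4   1.16  0.44 -0.18]
target [448.  272.8 137.4] shift(units,tool axes) [-0.36  0.09  0.97] turn(units) [-0.084 -0.312 -0.081]
  lp side [[256. 127.]] scene [[411. 327.]]
target [526.  290.4 142.4] shift(units,tool axes) [-2.61  0.25  2.4 ] turn(units) [-0.084 -0.312 -0.081]
  lp side [[282. 111.]] scene [[386. 351.]]
target [526.  290.4 182.4] shift(units,tool axes) [-3.39  0.24  1.32] turn(units) [-0.084 -0.312 -0.081]
  lp side [[282.  97.]] scene [[388. 340.]]
target [567.  299.6 182.4] shift(units,tool axes) [-4.52  0.32  2.15] turn(units) [-0.084 -0.312 -0.081]
  lp side [[295.  90.]] scene [[373. 354.]]
target [568.9 300.1 146.4] shift(units,tool axes) [-3.87  0.33  3.15] turn(units) [-0.084 -0.312 -0.081]
  lp side [[296. 103.]] scene [[371. 364.]]
target [613.2 310.  122.2] shift(units,tool axes) [-4.62  0.42  4.7 ] turn(units) [-0.101 -1.141 -0.063]
  lp side [[296. 104.]] scene [[371. 365.]]
[506.76474562 280.27534385 240.07480864] [253.30719473 127.94384752] [412.50296048 320.41098756]
```

View pics/z5.png

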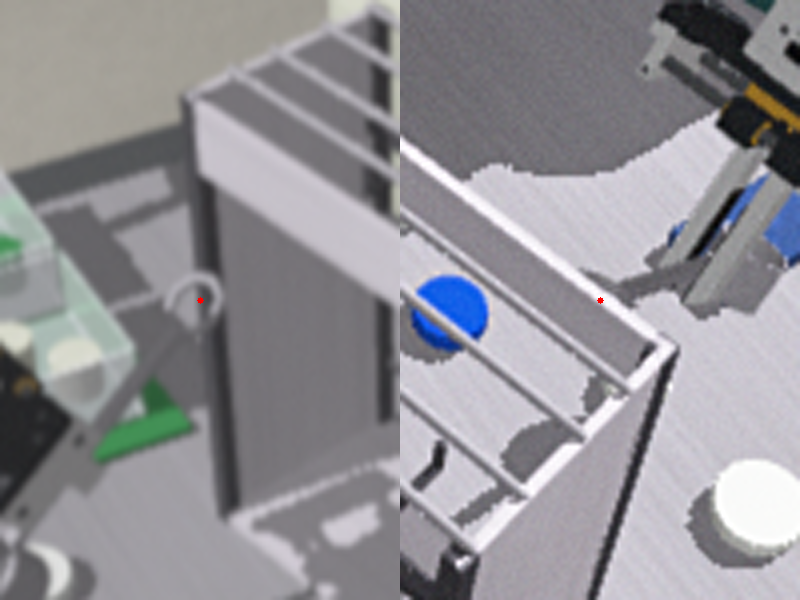

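Side view: the loop is at crop (195,295), about 1 px from the predicted dot. Scene view: the hook0 corner is at about (371.7,362.4).

```bash
python3 - <<'E'
from h import *
C=(640.8,239.4,.222);s=observe()
print(ray("scene",[(371.7,362.4)],250),ray("scene",[(371.7,357.9)],272),"hook0 model",R.from_euler("z",.222).apply([12,75,250])+[640.8,239.4,0])
for pt,l in((.63,(-30,75,240)),(.7,(-30,75,240)),(.7,(-30,75,280))):
    p,M=hook2(C,.222,pt,l);go(p,M,s)
E
```

```text
[[636.55547226 315.90826172 250.        ]] [[639.44390859 316.82418286 272.        ]] hook0 model [635.99193495 315.20159966 250.        ]
target [512.1 287.2 154.5] shift(units,tool axes) [-2.45  0.21  1.78] turn(units) [-0.078 -0.012 -0.091]
target [518.2 288.6 148.8] shift(units,tool axes) [-2.51  0.22  2.06] turn(units) [-0.082 -0.152 -0.088]
target [518.2 288.6 188.8] shift(units,tool axes) [-3.29  0.22  0.98] turn(units) [-0.082 -0.152 -0.088]
```

Request:
{"op": "drive_tool", "data": {
  "motion": [
    {"translation": [-0.42, 0.037, 0.34], "dr": [-0.014, -0.025, -0.015], "hand": 0},
    {"translation": [-0.42, 0.037, 0.34], "dr": [-0.014, -0.025, -0.015], "hand": 0},
    {"translation": [-0.42, 0.037, 0.34], "dr": [-0.014, -0.025, -0.015], "hand": 0},
    {"translation": [-0.42, 0.037, 0.34], "dr": [-0.014, -0.025, -0.015], "hand": 0},
    {"translation": [-0.42, 0.037, 0.34], "dr": [-0.014, -0.025, -0.015], "hand": 0},
    {"translation": [-0.42, 0.037, 0.34], "dr": [-0.014, -0.025, -0.015], "hand": 0},
    {"translation": [0, 0, 0], "dr": [0, 0, 0], "hand": 0},
    {"translation": [0, 0, 0], "dr": [0, 0, 0], "hand": 0}
  ]
}}

```text
clock: 19.18
tool_pos: [519.0, 290.4, 153.0]
orientation: [0.341, -0.103, 0.934, 0.038]
force: [0.1, -0.6, -1.5]
width: 9.5
finger_force: 50.0
```

```bash
cat >> h.py <<'E'
def plan(C,y,steps,s=None,L=119):
    s=dict(s or observe());print(s["q"].round(2),s["force"].round(1))
    Q=R.from_quat(s["orientation"][[1,2,3,0]]);w=s["tool_pos"]+Q.apply([-L,0,-19])
    X=-Q.as_matrix()[:,0];print("loop cup-frame",R.from_euler("z",-C[2]).apply(w-[C[0],C[1],0]).round(1),"pitch",np.arcsin(X[2]).round(3),"yaw",np.arctan2(X[1],X[0]).round(3))
    for pt,x,z in steps:
        p,M=hook2(C,C[2],pt,(x,y,z),L);go(p,M,s)
        q=R.from_matrix(M).as_quat();s["tool_pos"]=p;s["orientation"]=q[[3,0,1,2]]
E
python3 - <<'E'
from h import *
C=(640.8,239.4,.222)
plan(C,75.5,[(.72,-30,280),(.75,12,280),(.75,14,246),(1.25,14,241)])
E
```

```text
[-0.89  0.21  0.16  2.28  1.48  0.3  -0.33] [ 0.1 -0.6 -1.5]
loop cup-frame [-28.9  76.5 244.3] pitch 0.701 yaw 0.221
target [519.9 289.5 187.2] shift(units,tool axes) [-0.75 -0.04 -0.86] turn(units) [-0.001 -0.038 -0.002]
target [563.6 299.4 185. ] shift(units,tool axes) [-1.07  0.    1.04] turn(units) [ 0.   -0.06 -0.  ]
target [565.5 299.8 151. ] shift(units,tool axes) [ 0.72 -0.    0.87] turn(units) [0. 0. 0.]
target [618.8 311.8 122.1] shift(units,tool axes) [-0.68 -0.    1.95] turn(units) [ 0. -1.  0.]
```

Request:
{"op": "drive_tool", "data": {
  "motion": [
    {"translation": [-0.25, -0.013, -0.29], "dr": [0, -0.013, 0], "hand": 0},
    {"translation": [-0.25, -0.013, -0.29], "dr": [0, -0.013, 0], "hand": 0},
    {"translation": [-0.25, -0.013, -0.29], "dr": [0, -0.013, 0], "hand": 0},
    {"translation": [0, 0, 0], "dr": [0, 0, 0], "hand": 0},
    {"translation": [-0.27, 0, 0.26], "dr": [0, -0.015, 0], "hand": 0},
    {"translation": [-0.27, 0, 0.26], "dr": [0, -0.015, 0], "hand": 0},
    {"translation": [-0.27, 0, 0.26], "dr": [0, -0.015, 0], "hand": 0},
    {"translation": [-0.27, 0, 0.26], "dr": [0, -0.015, 0], "hand": 0},
    {"translation": [0, 0, 0], "dr": [0, 0, 0], "hand": 0},
    {"translation": [0, 0, 0], "dr": [0, 0, 0], "hand": 0}
  ]
}}

```text
clock: 20.02
tool_pos: [562.0, 299.5, 185.2]
orientation: [0.364, -0.103, 0.925, 0.041]
force: [0.3, -0.7, -1.9]
width: 9.2
finger_force: 50.0
```

```bash
python3 - <<'E'
from h import *
C=(640.8,239.4,.222)
plan(C,75.5,[(.75,14,280),(.75,14,246),(1.25,14,241)])
s=observe();a=grab_frame("side");b=grab_frame("scene")
h=R.from_euler("z",.222).apply([12,75,262])+[640.8,239.4,0];u=proj("side",h)[0];v=proj("scene",h)[0]
f=lambda im,c:cv2.resize(cv2.getRectSubPix(im,(80,120),tuple(map(float,c))),(400,600),interpolation=2)
cv2.imwrite("pics/z6.png",np.hstack([f(a,u),f(b,v)])[:,:,::-1])
E
```

```text
[-0.86  0.22  0.18  2.2   1.43  0.29 -0.23] [ 0.3 -0.7 -1.9]
loop cup-frame [ 10.5  76.  280.2] pitch 0.75 yaw 0.222
target [565.5 299.8 185. ] shift(units,tool axes) [-0.08 -0.02  0.09] turn(units) [ 0.001 -0.001  0.   ]
target [565.5 299.8 151. ] shift(units,tool axes) [0.77 0.   0.83] turn(units) [0. 0. 0.]
target [618.8 311.8 122.1] shift(units,tool axes) [-0.68 -0.    1.95] turn(units) [ 0. -1.  0.]
```

View pics/z6.png

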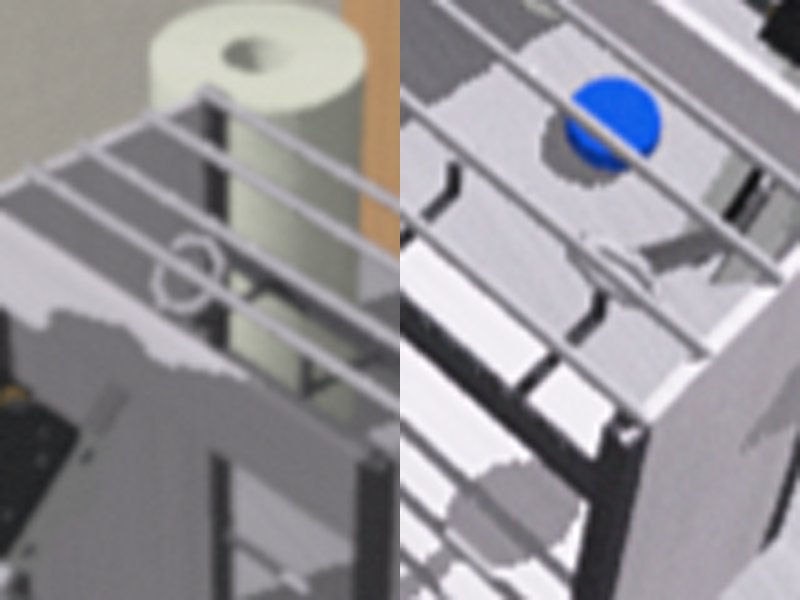

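The loop sits just above the hook0 tip in both views (side about (190,272), scene about (620,268) in the crop). Now lowering it.

Request:
{"op": "drive_tool", "data": {
  "motion": [
    {"translation": [-0.06, -0.02, 0.08], "dr": [0, 0, 0], "hand": 0},
    {"translation": [0.19, 0, 0.21], "dr": [0, 0, 0], "hand": 0},
    {"translation": [0.19, 0, 0.21], "dr": [0, 0, 0], "hand": 0},
    {"translation": [0.19, 0, 0.21], "dr": [0, 0, 0], "hand": 0},
    {"translation": [0.19, 0, 0.21], "dr": [0, 0, 0], "hand": 0},
    {"translation": [0, 0, 0], "dr": [0, 0, 0], "hand": 0},
    {"translation": [0, 0, 0], "dr": [0, 0, 0], "hand": 0}
  ]
}}

```text
clock: 20.7
tool_pos: [565.7, 299.9, 151.2]
orientation: [0.364, -0.104, 0.925, 0.041]
force: [-0.4, -0.5, -1.7]
width: 9.2
finger_force: 50.0
```

```bash
python3 - <<'E'
from h import *
C=(640.8,239.4,.222)
plan(C,75.5,[(.9,17,246),(1.05,20,244),(1.2,23,242)])
E
```

```text
[-0.85  0.29  0.17  2.22  1.73  0.28 -0.55] [-0.4 -0.5 -1.7]
loop cup-frame [ 14.1  75.6 246.3] pitch 0.75 yaw 0.223
target [583.1 303.8 141. ] shift(units,tool axes) [-0.2  -0.    0.66] turn(units) [ 0.002 -0.299  0.001]
target [602.  308.  131.3] shift(units,tool axes) [-0.15 -0.    0.71] turn(units) [ 0.  -0.3  0. ]
target [621.8 312.5 124.2] shift(units,tool axes) [-0.13 -0.    0.71] turn(units) [-0.  -0.3  0. ]
```

Request:
{"op": "drive_tool", "data": {
  "motion": [
    {"translation": [-0.07, 0, 0.22], "dr": [0, -0.1, 0], "hand": 0},
    {"translation": [-0.07, 0, 0.22], "dr": [0, -0.1, 0], "hand": 0},
    {"translation": [-0.07, 0, 0.22], "dr": [0, -0.1, 0], "hand": 0},
    {"translation": [-0.05, 0, 0.24], "dr": [0, -0.1, 0], "hand": 0},
    {"translation": [-0.05, 0, 0.24], "dr": [0, -0.1, 0], "hand": 0},
    {"translation": [-0.05, 0, 0.24], "dr": [0, -0.1, 0], "hand": 0},
    {"translation": [0, 0, 0], "dr": [0, 0, 0], "hand": 0},
    {"translation": [0, 0, 0], "dr": [0, 0, 0], "hand": 0}
  ]
}}

```text
clock: 21.37
tool_pos: [601.5, 306.0, 133.0]
orientation: [0.49, -0.096, 0.865, 0.052]
force: [-0.3, 0.4, -0.5]
width: 9.5
finger_force: 50.0
```

```bash
python3 - <<'E'
from h import *
C=(640.8,239.4,.222)
plan(C,75.5,[(1.05,20,244),(1.2,23,242)])
E
```

```text
[-0.7   0.46 -0.02  2.29  2.44  0.71 -1.26] [-0.3  0.4 -0.5]
loop cup-frame [ 21.3  74.  244.8] pitch 1.03 yaw 0.227
target [602.  308.  131.3] shift(units,tool axes) [0.03 0.06 0.06] turn(units) [-0.008 -0.04   0.005]
target [621.8 312.5 124.2] shift(units,tool axes) [-0.13 -0.    0.71] turn(units) [-0.  -0.3  0. ]
```

Request:
{"op": "drive_tool", "data": {
  "motion": [
    {"translation": [-0.03, 0.02, 0.2], "dr": [0, -0.1, 0], "hand": 0},
    {"translation": [-0.03, 0.02, 0.2], "dr": [0, -0.1, 0], "hand": 0},
    {"translation": [-0.03, 0.02, 0.2], "dr": [0, -0.1, 0], "hand": 0},
    {"translation": [-0.01, 0, 0.2], "dr": [0, -0.06, 0], "hand": 0},
    {"translation": [0.05, 0, 0], "dr": [0, 0, 0], "hand": 0},
    {"translation": [0, 0, 0], "dr": [0, 0, 0], "hand": 0}
  ]
}}

```text
clock: 21.87
tool_pos: [623.4, 313.0, 124.6]
orientation: [0.566, -0.091, 0.817, 0.061]
force: [0.4, 0.8, 0.6]
width: 9.2
finger_force: 50.0
```

```bash
python3 - <<'E'
from h import *
C=(640.8,239.4,.222)
plan(C,75.5,[(1.25,23,238)])
E
```

```text
[-0.7   0.62 -0.04  2.29  2.56  1.02 -1.41] [0.4 0.8 0.6]
loop cup-frame [ 23.2  76.1 242.7] pitch 1.212 yaw 0.23
target [627.6 313.8 119.1] shift(units,tool axes) [ 0.12 -0.    0.2 ] turn(units) [-0.007 -0.076  0.006]
```

Request:
{"op": "drive_tool", "data": {
  "motion": [
    {"translation": [0.06, 0, 0.1], "dr": [0, -0.04, 0], "hand": 0},
    {"translation": [0, 0, 0], "dr": [0, 0, 0], "hand": 0.15},
    {"translation": [0, 0, 0], "dr": [0, 0, 0], "hand": 0.25},
    {"translation": [0, 0, 0], "dr": [0, 0, 0], "hand": 0.4},
    {"translation": [0, 0, 0], "dr": [0, 0, 0], "hand": 0.4},
    {"translation": [0, 0, 0], "dr": [0, 0, 0], "hand": 0.4},
    {"translation": [0, 0, 0], "dr": [0, 0, 0], "hand": 0.4},
    {"translation": [0, 0, -0.3], "dr": [0, 0, 0], "hand": 0.4},
    {"translation": [0, 0, -0.5], "dr": [0, 0, 0], "hand": 0.4},
    {"translation": [0, 0, -0.6], "dr": [0, 0, 0], "hand": 0.4},
    {"translation": [0, 0, -0.6], "dr": [0, 0, 0], "hand": 0.4},
    {"translation": [0, 0, -0.6], "dr": [0, 0, 0], "hand": 0.4}
  ]
}}

```text
clock: 22.87
tool_pos: [551.9, 297.1, 147.4]
orientation: [0.574, -0.091, 0.811, 0.062]
force: [0.1, -0.0, 0.4]
width: 37.4
finger_force: 0.0
```

Request:
{"op": "drive_tool", "data": {
  "motion": [
    {"translation": [0, 0, -0.6], "dr": [0, 0, 0], "hand": 0.4},
    {"translation": [0, 0, -0.6], "dr": [0, 0, 0], "hand": 0.4},
    {"translation": [0, 0, -0.6], "dr": [0, 0, 0], "hand": 0.4},
    {"translation": [0, 0, -0.6], "dr": [0, 0, 0], "hand": 0.4},
    {"translation": [0, 0, -0.6], "dr": [0, 0, 0], "hand": 0.4},
    {"translation": [0, 0, 0], "dr": [0, 0, 0], "hand": 0.4}
  ]
}}

```text
clock: 23.37
tool_pos: [480.8, 283.3, 167.3]
orientation: [0.572, -0.096, 0.812, 0.061]
force: [0.3, -0.7, -0.6]
width: 37.6
finger_force: 0.0
```

```bash
python3 - <<'E'
from h import *
s=observe();print(s["q"].round(2),s["tool_pos"],s["orientation"].round(3))
a=grab_frame("side");b=grab_frame("scene");c=grab_frame("wrist")
h=R.from_euler("z",.222).apply([12,75,150])+[640.8,239.4,0];u=proj("side",h)[0];v=proj("scene",h)[0]
f=lambda im,c:cv2.resize(cv2.getRectSubPix(im,(90,150),tuple(map(float,c))),(266,450),interpolation=2)
z=np.hstack([f(a,u),f(b,v),cv2.resize(c,(266,450))]);cv2.imwrite("pics/z7.png",z[:,:,::-1])
E
```

```text
[-0.73  0.44 -0.29  2.56  2.31  1.21 -1.35] [480.78154639 283.25472005 167.25887476] [ 0.572 -0.096  0.812  0.061]
```

View pics/z7.png

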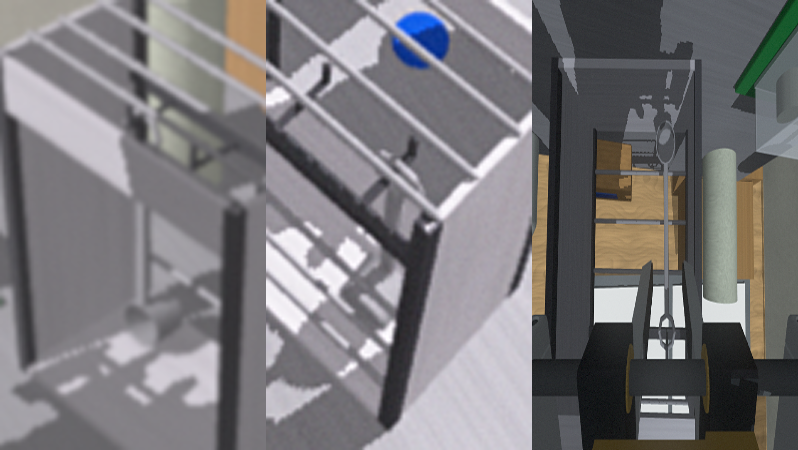

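Scoop B hangs on hook0: the cup is at side-crop (150,320), and the wrist view shows the handle vertical. Next is scoop A.

Request:
{"op": "drive_tool", "data": {
  "motion": [
    {"translation": [-0.2, 0, -0.1], "dr": [0, 0.15, 0], "hand": 0.5},
    {"translation": [-0.2, 0, -0.1], "dr": [0, 0.15, 0], "hand": 0.5},
    {"translation": [-0.2, 0, -0.1], "dr": [0, 0.15, 0], "hand": 0.5},
    {"translation": [-0.2, 0, -0.1], "dr": [0, 0.15, 0], "hand": 0.5},
    {"translation": [0, 0, -0.2], "dr": [0, 0.15, 0], "hand": 0.5},
    {"translation": [0, 0, -0.2], "dr": [0, 0.15, 0], "hand": 0.5},
    {"translation": [0, 0, -0.2], "dr": [0, 0.15, 0], "hand": 0.5},
    {"translation": [0, 0, -0.2], "dr": [0, 0.15, 0], "hand": 0.5},
    {"translation": [0, 0, -0.2], "dr": [0, 0.15, 0], "hand": 0.5},
    {"translation": [0, 0, -0.2], "dr": [0, 0.15, 0], "hand": 0.5},
    {"translation": [0, 0, 0], "dr": [0, 0.15, 0], "hand": 0.5},
    {"translation": [0, 0, 0], "dr": [0, 0.15, 0], "hand": 0.5}
  ]
}}

```text
clock: 24.52
tool_pos: [469.9, 269.7, 207.4]
orientation: [0.254, -0.101, 0.962, 0.009]
force: [0.1, -0.6, -0.6]
width: 47.3
finger_force: 0.0
```

```bash
python3 - <<'E'
from h import *
s=observe();print(s["q"].round(2),s["tool_pos"].round())
go(np.array([460,200,220.]),R.from_euler("z",3.36).as_matrix()@np.diag([1.,-1,-1]),s)
E
```

```text
[-0.57  0.06 -0.18  2.19  0.6   0.55  0.56] [470. 270. 207.]
target [460. 200. 220.] shift(units,tool axes) [ 0.52 -2.22 -0.69] turn(units) [-0.075  1.026 -0.017]
```

Request:
{"op": "drive_tool", "data": {
  "motion": [
    {"translation": [0.1, -0.44, -0.14], "dr": [-0.015, 0.205, 0], "hand": 0.5},
    {"translation": [0.1, -0.44, -0.14], "dr": [-0.015, 0.205, 0], "hand": 0.5},
    {"translation": [0.1, -0.44, -0.14], "dr": [-0.015, 0.205, 0], "hand": 0.5},
    {"translation": [0.1, -0.44, -0.14], "dr": [-0.015, 0.205, 0], "hand": 0.5},
    {"translation": [0.1, -0.44, -0.14], "dr": [-0.015, 0.205, 0], "hand": 0.5},
    {"translation": [0, 0, 0], "dr": [0, 0, 0], "hand": 0.5}
  ]
}}

```text
clock: 25.02
tool_pos: [467.3, 202.2, 222.7]
orientation: [0.022, -0.1, 0.995, -0.002]
force: [0.6, -0.5, -0.7]
width: 47.0
finger_force: 0.0
```

Request:
{"op": "drive_tool", "data": {
  "motion": [
    {"translation": [0.03, -0.9, 0.1], "dr": [0, 0, 0], "hand": 0.5},
    {"translation": [0.03, -0.9, 0.1], "dr": [0, 0, 0], "hand": 0.5},
    {"translation": [0.03, -0.9, 0.1], "dr": [0, 0, 0], "hand": 0.5},
    {"translation": [0.03, -0.9, 0.1], "dr": [0, 0, 0], "hand": 0.5},
    {"translation": [0.03, -0.9, 0.1], "dr": [0, 0, 0], "hand": 0.5},
    {"translation": [0.03, -0.9, 0.1], "dr": [0, 0, 0], "hand": 0.5},
    {"translation": [0.03, -0.9, 0.1], "dr": [0, 0, 0], "hand": 0.5},
    {"translation": [0.03, -0.9, 0.1], "dr": [0, 0, 0], "hand": 0.5},
    {"translation": [0.03, -0.9, 0.1], "dr": [0, 0, 0], "hand": 0.5},
    {"translation": [0.03, -0.9, 0.1], "dr": [0, 0, 0], "hand": 0.5},
    {"translation": [0.03, -0.9, 0.1], "dr": [0, 0, 0], "hand": 0.5},
    {"translation": [0.03, -0.9, 0.1], "dr": [0, 0, 0], "hand": 0.5}
  ]
}}

```text
clock: 26.02
tool_pos: [521.9, -116.0, 188.2]
orientation: [0.025, -0.102, 0.994, -0.003]
force: [0.8, -0.3, 0.6]
width: 46.9
finger_force: 0.0
```

Request:
{"op": "drive_tool", "data": {
  "motion": [
    {"translation": [0, -0.9, 0.1], "dr": [0, 0, 0], "hand": 0.5},
    {"translation": [0, -0.9, 0.1], "dr": [0, 0, 0], "hand": 0.5},
    {"translation": [0, 0, 0], "dr": [0, 0, 0.245], "hand": 0.5},
    {"translation": [0, 0, 0], "dr": [0, 0, 0.245], "hand": 0.5},
    {"translation": [0, 0, 0], "dr": [0, 0, 0.245], "hand": 0.5},
    {"translation": [0, 0, 0], "dr": [0, 0, 0.245], "hand": 0.5},
    {"translation": [0, 0, 0], "dr": [0, 0, 0.245], "hand": 0.5},
    {"translation": [0, 0, 0], "dr": [0, 0, 0.245], "hand": 0.5},
    {"translation": [0, 0, 0], "dr": [0, 0, 0.245], "hand": 0.5},
    {"translation": [0, 0, 0], "dr": [0, 0, 0.245], "hand": 0.5},
    {"translation": [0, 0, 0], "dr": [0, 0, 0.245], "hand": 0.5},
    {"translation": [0, 0, 0], "dr": [0, 0, 0.245], "hand": 0.5}
  ]
}}

```text
clock: 27.02
tool_pos: [533.1, -167.5, 182.9]
orientation: [0.022, 0.491, 0.871, 0.011]
force: [0.5, 0.3, 1.0]
width: 47.0
finger_force: 0.0
```

Request:
{"op": "drive_tool", "data": {
  "motion": [
    {"translation": [0, 0, 0], "dr": [0, 0, 0.245], "hand": 0.5},
    {"translation": [0, 0, 0], "dr": [0, 0, 0.245], "hand": 0.5},
    {"translation": [0, 0, 0], "dr": [0, 0, 0.245], "hand": 0.5},
    {"translation": [0, 0, 0], "dr": [0, 0, 0.245], "hand": 0.5},
    {"translation": [0, 0, 0], "dr": [0, 0, 0.245], "hand": 0.5},
    {"translation": [0, 0, 0], "dr": [0, 0, 0.245], "hand": 0.5},
    {"translation": [0, 0, 0], "dr": [0, 0, 0.245], "hand": 0.5},
    {"translation": [0, 0, 0], "dr": [0, 0, 0.245], "hand": 0.5},
    {"translation": [0, 0, 0], "dr": [0, 0, 0.245], "hand": 0.5},
    {"translation": [0, 0, 0], "dr": [0, 0, 0.245], "hand": 0.5},
    {"translation": [0, 0, 0], "dr": [0, 0, 0.245], "hand": 0.5},
    {"translation": [0, 0, 0], "dr": [0, 0, 0.245], "hand": 0.5}
  ]
}}

```text
clock: 28.02
tool_pos: [533.1, -167.5, 183.1]
orientation: [0.009, 0.948, 0.317, 0.023]
force: [0.1, -0.3, 0.1]
width: 47.2
finger_force: 0.0
```

```bash
python3 - <<'E'
from h import *
s=observe();print(s["q"].round(2),s["tool_pos"].round())
a=grab_frame("wrist");cv2.imwrite("pics/w2.png",a[:,:,::-1])
go(np.array([532.4,-187.3,150.]),R.from_euler("z",.124).as_matrix()@np.diag([1.,-1,-1]),s)
for d in silhouettes("wrist","scoop0"):
    k=max(cv2.findContours(d["region"].astype(np.uint8),0,1)[0],key=len)[:,0]
    w=ray("wrist",k,30,s)[:,:2].astype(np.float32);print(d["p"],d["box"],cv2.minAreaRect(w),cv2.fitLine(w,2,0,.01,.01).ravel())
print(proj("wrist",[[606.8,-178,34],[414,-202,30],[532.4,-187.3,34]],s))
E
```

```text
[-0.26  0.34  0.63  1.86 -0.26  0.97 -0.44] [ 533. -168.  183.]
target [ 532.4 -187.3  150. ] shift(units,tool axes) [-0.46  0.48  1.1 ] turn(units) [ 0.041 -0.091  1.042]
0.72 [270.7, 155.9, 405.4, 369.1] ((512.955810546875, -197.68670654296875), (237.04762268066406, 48.119266510009766), 11.945659637451172) [ 9.8685318e-01  1.6161931e-01  5.1587408e+02 -1.9183183e+02]
[[378.80766565 177.15609552]
 [277.65851034 345.35276857]
 [337.04456445 247.26821606]]
```

Request:
{"op": "drive_tool", "data": {
  "motion": [
    {"translation": [-0.1, 0.12, 0.28], "dr": [0.01, -0.023, 0.24], "hand": 0.5},
    {"translation": [-0.1, 0.12, 0.28], "dr": [0.01, -0.023, 0.24], "hand": 0.5},
    {"translation": [-0.1, 0.12, 0.28], "dr": [0.01, -0.023, 0.24], "hand": 0.5},
    {"translation": [-0.1, 0.12, 0.28], "dr": [0.01, -0.023, 0.24], "hand": 0.5},
    {"translation": [0, 0, 0], "dr": [0, 0, 0], "hand": 0.5}
  ]
}}

```text
clock: 28.53
tool_pos: [529.3, -185.7, 148.1]
orientation: [0.001, 0.996, 0.085, -0.002]
force: [-0.4, 0.1, -0.2]
width: 47.2
finger_force: 0.0
```

```bash
python3 - <<'E'
from h import *
s=observe();print(s["q"].round(2),s["tool_pos"].round())
grab_frame("wrist")
d=silhouettes("wrist","scoop0")[0];print(d["p"],d["box"])
y,x=np.nonzero(d["region"]);w=ray("wrist",np.c_[x,y],32,s)[:,:2]
for a in range(400,640,20):
    m=(w[:,0]>a)&(w[:,0]<a+20)
    if m.any():print(a+10,np.median(w[m,1]).round(1),np.ptp(w[m,1]).round(1),end="; ")
m=(w[:,0]>455)&(w[:,0]<575);f=np.polyfit(w[m,0],w[m,1],1);print(f,np.polyval(f,532))
go(np.array([532,np.polyval(f,532),11.5]),R.from_euler("z",np.arctan(f[0])).as_matrix()@np.diag([1.,-1,-1]),s)
E
```

```text
[-0.28  0.45  0.72  1.85 -0.35  0.98 -0.81] [ 529. -186.  148.]
0.95 [300.8, 112.8, 361.3, 379.1]
410 -207.2 41.2; 430 -200.7 37.5; 450 -198.1 13.3; 470 -195.8 11.3; 490 -193.6 12.1; 510 -190.9 12.5; 530 -188.3 13.5; 550 -185.5 11.8; 570 -183.2 11.7; 590 -179.3 40.9; 610 -178.5 43.6; 630 -178.5 35.4; [ 1.26870207e-01 -2.55512870e+02] -188.01792005095265
target [ 532.  -188.    11.5] shift(units,tool axes) [0.09 0.09 4.55] turn(units) [0.002 0.008 0.087]
```

Request:
{"op": "drive_tool", "data": {
  "motion": [
    {"translation": [0.05, 0.05, 0.8], "dr": [0, 0, 0.044], "hand": 0.5},
    {"translation": [0.04, 0.04, 0.8], "dr": [0, 0, 0.043], "hand": 0.5},
    {"translation": [0, 0, 0.8], "dr": [0, 0, 0], "hand": 0.5},
    {"translation": [0, 0, 0.8], "dr": [0, 0, 0], "hand": 0.5},
    {"translation": [0, 0, 0.7], "dr": [0, 0, 0], "hand": 0.5},
    {"translation": [0, 0, 0.45], "dr": [0, 0, 0], "hand": 0.5},
    {"translation": [0, 0, 0.2], "dr": [0, 0, 0], "hand": 0.5},
    {"translation": [0, 0, 0], "dr": [0, 0, 0], "hand": 0.5}
  ]
}}

```text
clock: 29.3
tool_pos: [532.8, -186.9, 12.5]
orientation: [-0.0, 0.998, 0.066, -0.001]
force: [-0.8, 0.9, -0.5]
width: 46.9
finger_force: 0.0
```

Request:
{"op": "drive_tool", "data": {
  "motion": [
    {"translation": [0, 0, 0], "hand": 0, "dr": [0, 0, 0]},
    {"translation": [0, 0, 0], "hand": 0, "dr": [0, 0, 0]},
    {"translation": [0, 0, 0], "hand": 0, "dr": [0, 0, 0]},
    {"translation": [0, 0, 0], "hand": 0, "dr": [0, 0, 0]},
    {"translation": [0, 0, 0], "hand": 0, "dr": [0, 0, 0]},
    {"translation": [0, 0, 0], "hand": 0, "dr": [0, 0, 0]},
    {"translation": [0, 0, 0], "hand": 0, "dr": [0, 0, 0]},
    {"translation": [0, 0, 0], "hand": 0, "dr": [0, 0, 0]}
  ],
  "newtons": 50
}}

```text
clock: 29.97
tool_pos: [533.1, -186.9, 12.9]
orientation: [-0.0, 0.998, 0.065, -0.001]
force: [0.3, -0.1, 0.9]
width: 9.3
finger_force: 49.9
```

Request:
{"op": "drive_tool", "data": {
  "motion": [
    {"translation": [0, 0, -0.6], "dr": [0, 0, 0], "hand": 0},
    {"translation": [0, 0, -0.6], "dr": [0, 0, 0], "hand": 0},
    {"translation": [0, 0, -0.6], "dr": [0, 0, 0], "hand": 0},
    {"translation": [0, 0, -0.6], "dr": [0, 0, 0], "hand": 0},
    {"translation": [0, 0, -0.6], "dr": [0, 0, 0], "hand": 0},
    {"translation": [0, 0, -0.6], "dr": [0, 0, 0], "hand": 0},
    {"translation": [0, 0, -0.6], "dr": [0, 0, 0], "hand": 0},
    {"translation": [0, 0, -0.6], "dr": [0, 0, 0], "hand": 0},
    {"translation": [0, 0, 0], "dr": [0, 0, -0.249], "hand": 0},
    {"translation": [0, 0, 0], "dr": [0, 0, -0.249], "hand": 0}
  ]
}}

```text
clock: 30.8
tool_pos: [533.5, -187.0, 157.6]
orientation: [-0.0, 0.982, 0.191, -0.0]
force: [-0.1, 0.3, -2.2]
width: 9.3
finger_force: 49.9
```

Request:
{"op": "drive_tool", "data": {
  "motion": [
    {"translation": [0, 0, 0], "dr": [0, 0, -0.249], "hand": 0},
    {"translation": [0, 0, 0], "dr": [0, 0, -0.249], "hand": 0},
    {"translation": [0, 0, 0], "dr": [0, 0, -0.249], "hand": 0},
    {"translation": [0, 0, 0], "dr": [0, 0, -0.249], "hand": 0},
    {"translation": [0, 0, 0], "dr": [0, 0, -0.249], "hand": 0},
    {"translation": [0, 0, 0], "dr": [0, 0, -0.249], "hand": 0},
    {"translation": [0, 0, 0], "dr": [0, 0, -0.249], "hand": 0},
    {"translation": [0, 0, 0], "dr": [0, 0, -0.249], "hand": 0},
    {"translation": [0, 0, 0], "dr": [0, 0, -0.249], "hand": 0},
    {"translation": [0, 0, 0], "dr": [0, 0, -0.249], "hand": 0},
    {"translation": [0, 0, 0], "dr": [0, 0, -0.249], "hand": 0},
    {"translation": [0, 0, 0], "dr": [0, 0, -0.249], "hand": 0}
  ]
}}

```text
clock: 31.8
tool_pos: [533.0, -187.1, 156.7]
orientation: [-0.001, 0.59, 0.807, -0.0]
force: [0.1, 0.2, -2.0]
width: 9.2
finger_force: 49.9
```

Request:
{"op": "drive_tool", "data": {
  "motion": [
    {"translation": [0, 0, 0], "dr": [0, 0, -0.249], "hand": 0},
    {"translation": [0, 0, 0], "dr": [0, 0, -0.249], "hand": 0},
    {"translation": [0, 0, 0], "dr": [0, 0, -0.249], "hand": 0},
    {"translation": [0, 0, 0], "dr": [0, 0, -0.249], "hand": 0},
    {"translation": [0, 0, 0], "dr": [0, 0, -0.249], "hand": 0},
    {"translation": [0, 0, 0], "dr": [0, 0, -0.249], "hand": 0},
    {"translation": [0, 0, 0], "dr": [0, 0, -0.249], "hand": 0},
    {"translation": [0, 0, 0], "dr": [0, 0, -0.249], "hand": 0},
    {"translation": [0, 0, 0], "dr": [0, 0, -0.249], "hand": 0},
    {"translation": [0, 0, 0], "dr": [0, 0, -0.249], "hand": 0},
    {"translation": [0, 0, 0], "dr": [0, 0, -0.249], "hand": 0},
    {"translation": [0, 0, 0], "dr": [0, 0, -0.249], "hand": 0}
  ]
}}

```text
clock: 32.8
tool_pos: [532.9, -187.1, 156.6]
orientation: [-0.001, -0.115, 0.993, 0.0]
force: [-0.3, -0.9, -0.3]
width: 9.2
finger_force: 49.9
```

```bash
python3 - <<'E'
from h import *
plan((640.8,239.4,.222),-75,[(0,-160,175),(.6,-110,240),(.7,-30,240)])
E
```

```text
[ 0.24  0.36  0.06  1.81 -0.03  0.97  2.11] [-0.3 -0.9 -0.3]
loop cup-frame [ -80.1 -391.2  175.4] pitch -0.002 yaw 0.231
target [385.2 104.8 156. ] shift(units,tool axes) [ 2.57 10.6   0.04] turn(units) [ 0.002 -0.003  0.018]
target [464.7 122.8 157.1] shift(units,tool axes) [-2.72 -0.   -0.04] turn(units) [ 0.  -1.2  0. ]
target [551.2 142.3 148.8] shift(units,tool axes) [-2.28 -0.    1.9 ] turn(units) [ 0.  -0.2 -0. ]
```

Request:
{"op": "drive_tool", "data": {
  "motion": [
    {"translation": [0.86, 0, 0], "dr": [0, 0, 0.006], "hand": 0},
    {"translation": [0.86, 0, 0], "dr": [0, 0, 0.006], "hand": 0},
    {"translation": [0.86, 0, 0], "dr": [0, 0, 0.006], "hand": 0},
    {"translation": [0, 0.9, 0], "dr": [0, 0, 0], "hand": 0},
    {"translation": [0, 0.9, 0], "dr": [0, 0, 0], "hand": 0},
    {"translation": [0, 0.9, 0], "dr": [0, 0, 0], "hand": 0},
    {"translation": [0, 0.9, 0], "dr": [0, 0, 0], "hand": 0},
    {"translation": [0, 0.9, 0], "dr": [0, 0, 0], "hand": 0},
    {"translation": [0, 0.9, 0], "dr": [0, 0, 0], "hand": 0},
    {"translation": [0, 0.9, 0], "dr": [0, 0, 0], "hand": 0},
    {"translation": [0, 0.9, 0], "dr": [0, 0, 0], "hand": 0},
    {"translation": [0, 0.9, 0], "dr": [0, 0, 0], "hand": 0}
  ]
}}

```text
clock: 33.8
tool_pos: [405.0, 34.3, 157.2]
orientation: [-0.001, -0.108, 0.994, 0.0]
force: [1.5, 0.2, -0.9]
width: 9.4
finger_force: 49.9
```

Request:
{"op": "drive_tool", "data": {
  "motion": [
    {"translation": [0, 0.9, 0], "dr": [0, 0, 0], "hand": 0},
    {"translation": [0, 0.9, 0], "dr": [0, 0, 0], "hand": 0},
    {"translation": [0, 0.7, 0], "dr": [0, 0, 0], "hand": 0},
    {"translation": [-0.68, 0, 0], "dr": [0, 0, 0], "hand": 0},
    {"translation": [-0.68, 0, 0], "dr": [0, 0, 0], "hand": 0},
    {"translation": [-0.68, 0, 0], "dr": [0, 0, 0], "hand": 0},
    {"translation": [-0.68, 0, 0], "dr": [0, 0, 0], "hand": 0}
  ]
}}

```text
clock: 34.38
tool_pos: [470.0, 124.2, 157.0]
orientation: [-0.001, -0.108, 0.994, 0.0]
force: [-0.5, -1.2, -1.5]
width: 9.2
finger_force: 49.9
```

Request:
{"op": "drive_tool", "data": {
  "motion": [
    {"translation": [0, 0, 0], "dr": [0, -0.15, 0], "hand": 0},
    {"translation": [0, 0, 0], "dr": [0, -0.15, 0], "hand": 0},
    {"translation": [0, 0, 0], "dr": [0, -0.15, 0], "hand": 0},
    {"translation": [0, 0, 0], "dr": [0, -0.15, 0], "hand": 0},
    {"translation": [0, 0, 0], "dr": [0, -0.15, 0], "hand": 0},
    {"translation": [0, 0, 0], "dr": [0, -0.15, 0], "hand": 0},
    {"translation": [0, 0, 0], "dr": [0, -0.15, 0], "hand": 0},
    {"translation": [0, 0, 0], "dr": [0, -0.15, 0], "hand": 0},
    {"translation": [0, 0, 0], "dr": [0, 0, 0], "hand": 0}
  ]
}}

```text
clock: 35.13
tool_pos: [468.4, 122.1, 158.0]
orientation: [0.264, -0.104, 0.959, 0.025]
force: [0.3, 0.3, -0.6]
width: 9.2
finger_force: 49.9
```

```bash
python3 - <<'E'
from h import *
C=(640.8,239.4,.222);plan(C,-75,[(.7,-30,240),(.72,-30,280),(.75,12,280)])
print(ray("scene",[(316.5,315)],250),R.from_euler("z",.222).apply([12,-75,250])+[640.8,239.4,0])
E
```

```text
[-0.31 -0.01 -0.07  2.41  0.41  0.23  1.03] [ 0.3  0.3 -0.6]
loop cup-frame [-101.4  -76.6  235.2] pitch 0.537 yaw 0.219
target [551.2 142.3 148.8] shift(units,tool axes) [-2.28  0.07  1.72] turn(units) [-0.022 -0.327 -0.003]
target [553.  142.7 187.2] shift(units,tool axes) [-0.87  0.   -0.94] turn(units) [ 0.   -0.04  0.  ]
target [596.7 152.6 185. ] shift(units,tool axes) [-1.07  0.    1.04] turn(units) [ 0.   -0.06 -0.  ]
[[669.09534187 170.40355348 250.        ]] [669.01908198 168.88274387 250.        ]
```

Request:
{"op": "drive_tool", "data": {
  "motion": [
    {"translation": [-0.4, 0.02, 0.24], "dr": [-0.003, -0.02, 0], "hand": 0},
    {"translation": [-0.4, 0.02, 0.24], "dr": [-0.003, -0.03, 0], "hand": 0},
    {"translation": [-0.4, 0.01, 0.26], "dr": [-0.003, -0.05, 0], "hand": 0},
    {"translation": [-0.38, 0.01, 0.29], "dr": [-0.003, -0.07, 0], "hand": 0},
    {"translation": [-0.38, 0.01, 0.3], "dr": [-0.003, -0.08, 0], "hand": 0},
    {"translation": [-0.38, 0, 0.3], "dr": [-0.003, -0.08, 0], "hand": 0},
    {"translation": [0, 0, 0], "dr": [0, 0, 0], "hand": 0},
    {"translation": [0, 0, 0], "dr": [0, 0, 0], "hand": 0}
  ]
}}

```text
clock: 35.8
tool_pos: [513.7, 126.4, 151.6]
orientation: [0.291, -0.103, 0.951, 0.019]
force: [-0.4, -0.5, -1.3]
width: 9.0
finger_force: 49.9
```

```bash
python3 - <<'E'
from h import *
C=(640.8,239.4,.222);plan(C,-74.5,[(.7,-30,240),(.72,-30,281),(.75,12,281)])
E
```

```text
[ 0.14  0.11 -0.53  2.35  0.97  0.2   0.51] [-0.4 -0.5 -1.3]
loop cup-frame [-60.7 -81.4 233.8] pitch 0.592 yaw 0.225
target [551.1 142.8 148.8] shift(units,tool axes) [-1.06  0.28  0.82] turn(units) [-0.054 -0.215  0.008]
target [552.9 143.2 188.2] shift(units,tool axes) [-0.89  0.   -0.97] turn(units) [ 0.   -0.04  0.  ]
target [596.6 153.1 186. ] shift(units,tool axes) [-1.07  0.    1.04] turn(units) [ 0.   -0.06 -0.  ]
```

Request:
{"op": "drive_tool", "data": {
  "motion": [
    {"translation": [-0.2, 0.05, 0.15], "dr": [-0.01, -0.02, 0], "hand": 0},
    {"translation": [-0.2, 0.05, 0.15], "dr": [-0.01, -0.02, 0], "hand": 0},
    {"translation": [-0.2, 0.05, 0.15], "dr": [-0.01, -0.03, 0], "hand": 0},
    {"translation": [-0.2, 0.05, 0.15], "dr": [-0.01, -0.04, 0], "hand": 0},
    {"translation": [-0.2, 0.05, 0.15], "dr": [-0.01, -0.05, 0], "hand": 0},
    {"translation": [0, 0, 0], "dr": [0, -0.05, 0], "hand": 0},
    {"translation": [0, 0, 0], "dr": [0, 0, 0], "hand": 0}
  ]
}}

```text
clock: 36.38
tool_pos: [547.0, 142.4, 150.2]
orientation: [0.337, -0.107, 0.935, 0.035]
force: [-0.6, -0.8, -1.7]
width: 9.6
finger_force: 49.9
```

```bash
python3 - <<'E'
from h import *
C=(640.8,239.4,.222);plan(C,-74.5,[(.65,-30,245),(.68,-30,281),(.7,12,281)])
E
```

```text
[ 0.27  0.19 -0.68  2.34  1.81  0.21 -0.29] [-0.6 -0.8 -1.7]
loop cup-frame [-33.3 -73.1 240.7] pitch 0.692 yaw 0.231
target [546.7 141.8 157.9] shift(units,tool axes) [-0.15 -0.02 -0.21] turn(units) [-0.005  0.083  0.014]
target [549.3 142.4 191.4] shift(units,tool axes) [-0.75 -0.   -0.84] turn(units) [ 0.   -0.06  0.  ]
target [592.1 152.  189.8] shift(units,tool axes) [-1.1   0.    0.96] turn(units) [ 0.   -0.04 -0.  ]
```

Request:
{"op": "drive_tool", "data": {
  "motion": [
    {"translation": [-0.22, -0.01, -0.25], "dr": [0, 0, 0], "hand": 0},
    {"translation": [-0.22, -0.01, -0.25], "dr": [0, 0, 0], "hand": 0},
    {"translation": [-0.22, -0.01, -0.25], "dr": [0, 0, 0], "hand": 0},
    {"translation": [-0.22, -0.01, -0.25], "dr": [0, 0, 0], "hand": 0},
    {"translation": [0, 0, 0], "dr": [0, 0, 0], "hand": 0}
  ]
}}

```text
clock: 36.8
tool_pos: [549.2, 142.0, 192.2]
orientation: [0.337, -0.107, 0.935, 0.036]
force: [0.2, 0.4, -0.0]
width: 9.2
finger_force: 49.9
```

```bash
python3 - <<'E'
from h import *
C=(640.8,239.4,.222);plan(C,-74.5,[(.7,12,281),(.72,14,246)])
E
```

```text
[ 0.52  0.12 -0.91  2.3   1.19  0.19  0.32] [ 0.2  0.4 -0. ]
loop cup-frame [-31.3 -74.  282.8] pitch 0.692 yaw 0.23
target [592.1 152.  189.8] shift(units,tool axes) [-1.08  0.01  1.  ] turn(units) [-0.004 -0.016  0.013]
target [595.8 152.9 153.2] shift(units,tool axes) [ 0.69 -0.    1.01] turn(units) [ 0.   -0.04  0.  ]
```

Request:
{"op": "drive_tool", "data": {
  "motion": [
    {"translation": [-0.18, 0, 0.16], "dr": [0, 0, 0], "hand": 0},
    {"translation": [-0.18, 0, 0.16], "dr": [0, 0, 0], "hand": 0},
    {"translation": [-0.18, 0, 0.16], "dr": [0, 0, 0], "hand": 0},
    {"translation": [-0.18, 0, 0.16], "dr": [0, 0, 0], "hand": 0},
    {"translation": [-0.18, 0, 0.17], "dr": [0, 0, 0], "hand": 0},
    {"translation": [-0.18, 0, 0.17], "dr": [0, 0, 0], "hand": 0},
    {"translation": [0, 0, 0], "dr": [0, 0, 0], "hand": 0}
  ]
}}

```text
clock: 37.38
tool_pos: [592.5, 152.0, 188.3]
orientation: [0.337, -0.107, 0.935, 0.036]
force: [0.0, 0.5, -1.6]
width: 9.1
finger_force: 49.9
```

```bash
python3 - <<'E'
from h import *
C=(640.8,239.4,.222);plan(C,-74.5,[(.7,13,281),(.72,14,246),(.95,18,245),(1.2,23,242)])
E
```

```text
[ 0.46  0.24 -0.88  2.21  1.3   0.27  0.27] [ 0.   0.5 -1.6]
loop cup-frame [ 13.2 -73.9 278.8] pitch 0.691 yaw 0.23
target [593.  152.2 189.8] shift(units,tool axes) [-0.05  0.   -0.03] turn(units) [-0.002 -0.017  0.012]
target [595.8 152.9 153.2] shift(units,tool axes) [0.71 0.   0.99] turn(units) [ 0.   -0.04  0.  ]
target [622.3 158.9 137.2] shift(units,tool axes) [-0.33  0.    1.  ] turn(units) [-0.   -0.46  0.  ]
target [654.9 166.2 124.2] shift(units,tool axes) [-0.3  -0.    1.16] turn(units) [ 0.  -0.5 -0. ]
```

Request:
{"op": "drive_tool", "data": {
  "motion": [
    {"translation": [0.13, 0, 0.18], "dr": [0, 0, 0.003], "hand": 0},
    {"translation": [0.13, 0, 0.19], "dr": [0, 0, 0.003], "hand": 0},
    {"translation": [0.13, 0, 0.19], "dr": [0, 0, 0.003], "hand": 0},
    {"translation": [0.13, 0, 0.19], "dr": [0, 0, 0.003], "hand": 0},
    {"translation": [0.13, 0, 0.19], "dr": [0, 0, 0], "hand": 0},
    {"translation": [0, 0, 0], "dr": [0, 0, 0], "hand": 0},
    {"translation": [0, 0, 0], "dr": [0, 0, 0], "hand": 0}
  ]
}}

```text
clock: 37.97
tool_pos: [594.1, 152.1, 154.2]
orientation: [0.337, -0.104, 0.935, 0.037]
force: [0.1, -0.4, -0.2]
width: 9.1
finger_force: 49.9
```

```bash
python3 - <<'E'
from h import *
C=(640.8,239.4,.222);plan(C,-74.5,[(.95,18,245),(1.2,23,242)])
a=grab_frame("side");b=grab_frame("scene")
h=R.from_euler("z",.222).apply([12,-75,255])+[640.8,239.4,0];u=proj("side",h)[0];v=proj("scene",h)[0]
f=lambda im,c:cv2.resize(cv2.getRectSubPix(im,(80,100),tuple(map(float,c))),(400,500),interpolation=2)
cv2.imwrite("pics/z8.png",np.hstack([f(a,u),f(b,v)])[:,:,::-1])
E
```

```text
[ 0.38  0.31 -0.81  2.23  1.64  0.29 -0.06] [ 0.1 -0.4 -0.2]
loop cup-frame [ 14.8 -74.8 244.6] pitch 0.691 yaw 0.223
target [622.3 158.9 137.2] shift(units,tool axes) [-0.38  0.01  1.05] turn(units) [-0.003 -0.518  0.001]
target [654.9 166.2 124.2] shift(units,tool axes) [-0.3  -0.    1.16] turn(units) [ 0.  -0.5 -0. ]
```

View pics/z8.png

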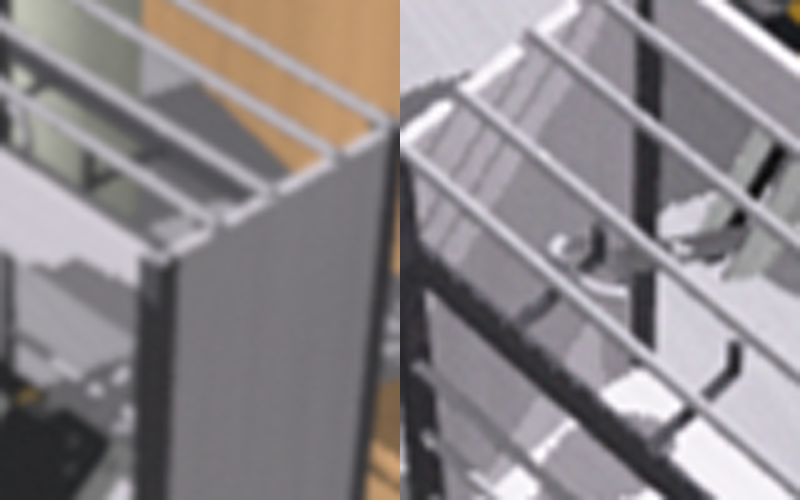

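In the scene crop at about (600,240), the hook tip stands up through the loop ring. Next is the swing to vertical.

Request:
{"op": "drive_tool", "data": {
  "motion": [
    {"translation": [-0.065, 0, 0.175], "dr": [0, -0.087, 0], "hand": 0},
    {"translation": [-0.065, 0, 0.175], "dr": [0, -0.087, 0], "hand": 0},
    {"translation": [-0.065, 0, 0.175], "dr": [0, -0.087, 0], "hand": 0},
    {"translation": [-0.065, 0, 0.175], "dr": [0, -0.087, 0], "hand": 0},
    {"translation": [-0.065, 0, 0.175], "dr": [0, -0.087, 0], "hand": 0},
    {"translation": [-0.065, 0, 0.175], "dr": [0, -0.087, 0], "hand": 0},
    {"translation": [0, 0, 0], "dr": [0, 0, 0], "hand": 0},
    {"translation": [0, 0, 0], "dr": [0, 0, 0], "hand": 0}
  ]
}}

```text
clock: 38.73
tool_pos: [621.3, 156.4, 140.2]
orientation: [0.445, -0.099, 0.889, 0.047]
force: [-0.1, 0.2, -1.3]
width: 8.9
finger_force: 49.9
```

```bash
python3 - <<'E'
from h import *
C=(640.8,239.4,.222);plan(C,-74.5,[(1.2,23,242)])
E
```

```text
[ 0.51  0.54 -0.99  2.32  2.43  0.65 -0.7 ] [-0.1  0.2 -1.3]
loop cup-frame [ 18.9 -76.4 246.8] pitch 0.927 yaw 0.225
target [654.9 166.2 124.2] shift(units,tool axes) [-0.27  0.08  1.25] turn(units) [-0.01  -0.546  0.005]
```

Request:
{"op": "drive_tool", "data": {
  "motion": [
    {"translation": [-0.045, 0.015, 0.2], "dr": [0, -0.09, 0], "hand": 0},
    {"translation": [-0.045, 0.015, 0.2], "dr": [0, -0.09, 0], "hand": 0},
    {"translation": [-0.045, 0.015, 0.2], "dr": [0, -0.09, 0], "hand": 0},
    {"translation": [-0.045, 0.015, 0.2], "dr": [0, -0.09, 0], "hand": 0},
    {"translation": [-0.04, 0.015, 0.22], "dr": [0, -0.09, 0], "hand": 0},
    {"translation": [-0.04, 0.01, 0.22], "dr": [0, -0.09, 0], "hand": 0},
    {"translation": [0, 0, 0], "dr": [0, 0, 0], "hand": 0},
    {"translation": [0, 0, 0], "dr": [0, 0, 0], "hand": 0}
  ]
}}

```text
clock: 39.4
tool_pos: [656.3, 166.8, 128.4]
orientation: [0.56, -0.092, 0.821, 0.059]
force: [-0.3, -0.3, -1.1]
width: 9.6
finger_force: 49.9
```

```bash
python3 - <<'E'
from h import *
C=(640.8,239.4,.222);plan(C,-74.5,[(1.22,23,239.5)])
E
```

```text
[ 0.47  0.83 -0.94  2.34  2.84  1.1  -0.83] [-0.3 -0.3 -1.1]
loop cup-frame [ 25.  -73.6 246.1] pitch 1.196 yaw 0.235
target [657.2 166.7 121.2] shift(units,tool axes) [ 0.21 -0.01  0.11] turn(units) [-0.01  -0.047  0.01 ]
```

Request:
{"op": "drive_tool", "data": {
  "motion": [
    {"translation": [0.07, 0, 0.03], "dr": [0, -0.02, 0], "hand": 0},
    {"translation": [0.07, 0, 0.04], "dr": [0, -0.02, 0], "hand": 0},
    {"translation": [0.03, 0, 0.02], "dr": [0, 0, 0], "hand": 0},
    {"translation": [0, 0, 0], "dr": [0, 0, 0], "hand": 0.15},
    {"translation": [0, 0, 0], "dr": [0, 0, 0], "hand": 0.25},
    {"translation": [0, 0, 0], "dr": [0, 0, 0], "hand": 0.4},
    {"translation": [0, 0, 0], "dr": [0, 0, 0], "hand": 0.4},
    {"translation": [0, 0, 0], "dr": [0, 0, 0], "hand": 0.4},
    {"translation": [0, 0, 0], "dr": [0, 0, 0], "hand": 0.4},
    {"translation": [0, 0, -0.3], "dr": [0, 0, 0], "hand": 0.4},
    {"translation": [0, 0, -0.5], "dr": [0, 0, 0], "hand": 0.4},
    {"translation": [0, 0, -0.5], "dr": [0, 0, 0], "hand": 0.4}
  ]
}}

```text
clock: 40.4
tool_pos: [620.2, 159.1, 136.9]
orientation: [0.57, -0.091, 0.815, 0.061]
force: [0.4, 0.2, -0.4]
width: 37.8
finger_force: 0.0
```

Request:
{"op": "drive_tool", "data": {
  "motion": [
    {"translation": [0, 0, -0.5], "dr": [0, 0, 0], "hand": 0.4},
    {"translation": [0, 0, -0.5], "dr": [0, 0, 0], "hand": 0.4},
    {"translation": [0, 0, -0.5], "dr": [0, 0, 0], "hand": 0.4},
    {"translation": [0, 0, -0.5], "dr": [0, 0, 0], "hand": 0.4},
    {"translation": [0, 0, -0.5], "dr": [0, 0, 0], "hand": 0.4},
    {"translation": [0, 0, -0.5], "dr": [0, 0, 0], "hand": 0.4},
    {"translation": [0, 0, -0.5], "dr": [0, 0, 0], "hand": 0.4},
    {"translation": [0, 0, 0], "dr": [0, 0, 0], "hand": 0.4}
  ]
}}

```text
clock: 41.07
tool_pos: [554.8, 148.3, 163.4]
orientation: [0.562, -0.09, 0.82, 0.061]
force: [-0.8, -0.7, 1.2]
width: 37.6
finger_force: 0.0
```

```bash
python3 - <<'E'
from h import *
s=observe();print(s["q"].round(2),s["tool_pos"].round(),s["orientation"].round(3))
a=grab_frame("side");b=grab_frame("scene");c=grab_frame("wrist")
h=R.from_euler("z",.222).apply([12,0,150])+[640.8,239.4,0];u=proj("side",h)[0];v=proj("scene",h)[0]
f=lambda im,c:cv2.resize(cv2.getRectSubPix(im,(130,200),tuple(map(float,c))),(266,409),interpolation=2)
z=np.hstack([f(a,u),f(b,v),cv2.resize(c,(266,409))]);cv2.imwrite("pics/z9.png",z[:,:,::-1])
E
```

```text
[ 0.7   0.91 -1.27  2.57  2.73  1.27 -0.64] [555. 148. 163.] [ 0.562 -0.09   0.82   0.061]
```

View pics/z9.png

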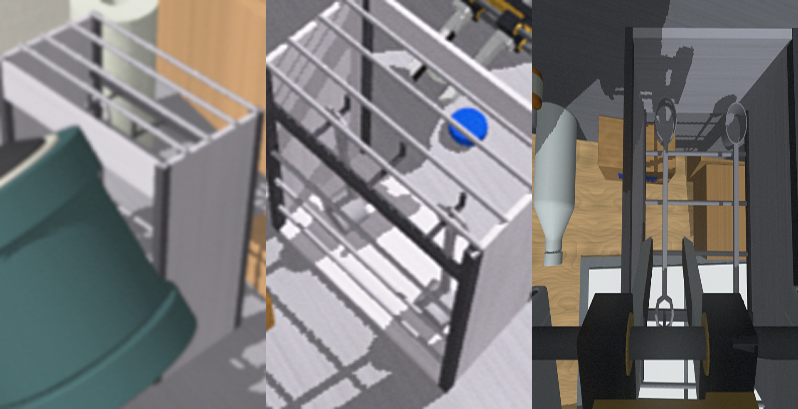

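Request:
{"op": "drive_tool", "data": {
  "motion": [
    {"translation": [0, 0, 0], "dr": [0, 0.15, 0], "hand": 0.5},
    {"translation": [0, 0, 0], "dr": [0, 0.15, 0], "hand": 0.5},
    {"translation": [0, 0, 0], "dr": [0, 0.15, 0], "hand": 0.5},
    {"translation": [0, 0, 0], "dr": [0, 0.15, 0], "hand": 0.5},
    {"translation": [0, 0, 0], "dr": [0, 0.15, 0], "hand": 0.5},
    {"translation": [0, 0, 0], "dr": [0, 0.15, 0], "hand": 0.5},
    {"translation": [0, 0, 0], "dr": [0, 0, 0], "hand": 0.5}
  ]
}}

```text
clock: 41.8
tool_pos: [558.0, 150.6, 169.4]
orientation: [0.39, -0.106, 0.914, 0.037]
force: [-0.1, -0.2, 0.8]
width: 46.9
finger_force: 0.0
```

```bash
python3 - <<'E'
from h import *
s=observe();print(s["q"].round(2),s["tool_pos"].round(),s["orientation"].round(3))
go(np.array([480,130,200.]),R.from_euler("z",3.36).as_matrix()@np.diag([1.,-1,-1]),s)
E
```

```text
[ 0.67  0.32 -1.16  2.37  2.04  0.43 -0.45] [558. 151. 169.] [ 0.39  -0.106  0.914  0.037]
target [480. 130. 200.] shift(units,tool axes) [ 1.13 -0.11 -2.64] turn(units) [-0.025  1.608  0.024]
```

Request:
{"op": "drive_tool", "data": {
  "motion": [
    {"translation": [0.1, 0, -0.4], "dr": [0, 0.05, 0], "hand": 0.8},
    {"translation": [0.15, 0, -0.4], "dr": [0, 0.1, 0], "hand": 0.8},
    {"translation": [0.25, 0, -0.4], "dr": [0, 0.15, 0], "hand": 0.8},
    {"translation": [0.35, 0, -0.35], "dr": [0, 0.15, 0], "hand": 0.8},
    {"translation": [0.4, 0, -0.3], "dr": [0, 0.15, 0], "hand": 0.8},
    {"translation": [0.5, 0, -0.2], "dr": [0, 0.15, 0], "hand": 0.8},
    {"translation": [0.3, 0, -0.2], "dr": [0, 0.2, 0], "hand": 0.8},
    {"translation": [0, 0, -0.2], "dr": [0, 0.2, 0], "hand": 0.8},
    {"translation": [0, 0, 0], "dr": [0, 0.2, 0], "hand": 0.8},
    {"translation": [0, 0, 0], "dr": [0, 0.2, 0], "hand": 0.8},
    {"translation": [0, 0, 0], "dr": [0, 0, 0], "hand": 0.8}
  ]
}}

```text
clock: 42.72
tool_pos: [510.5, 122.9, 173.8]
orientation: [0.14, -0.101, 0.985, -0.012]
force: [-0.0, -0.6, 0.2]
width: 75.2
finger_force: 0.0
```

```bash
python3 - <<'E'
from h import *
s=observe();print(s["q"].round(2),s["tool_pos"].round(),s["orientation"].round(3))
go(np.array([400,200,280.]),R.from_euler("z",2.4).as_matrix()@np.diag([1.,-1,-1]),s)
E
```

```text
[ 0.7   0.32 -1.2   2.08  0.62  0.76  0.91] [510. 123. 174.] [ 0.14  -0.101  0.985 -0.012]
target [400. 200. 280.] shift(units,tool axes) [ 1.97  3.05 -4.42] turn(units) [0.163 0.562 1.881]
```

Request:
{"op": "drive_tool", "data": {
  "motion": [
    {"translation": [0.3, 0, -0.3], "dr": [0, 0.14, 0], "hand": 0.8},
    {"translation": [0.3, 0, -0.3], "dr": [0, 0.14, 0], "hand": 0.8},
    {"translation": [0.3, 0, -0.3], "dr": [0, 0.14, 0], "hand": 0.8},
    {"translation": [0.3, 0, -0.3], "dr": [0, 0.14, 0], "hand": 0.8},
    {"translation": [0.4, 0.5, -0.5], "dr": [0, 0, 0], "hand": 0.8},
    {"translation": [0.4, 0.5, -0.5], "dr": [0, 0, 0], "hand": 0.8},
    {"translation": [0.4, 0.5, -0.5], "dr": [0, 0, 0], "hand": 0.8},
    {"translation": [0.4, 0.5, -0.5], "dr": [0, 0, 0], "hand": 0.8},
    {"translation": [0, 0.5, -0.4], "dr": [0, 0, 0], "hand": 0.8},
    {"translation": [0, 0.5, -0.4], "dr": [0, 0, 0], "hand": 0.8}
  ]
}}

```text
clock: 43.55
tool_pos: [401.3, 198.3, 281.6]
orientation: [0.006, -0.099, 0.995, -0.029]
force: [0.5, 0.0, -0.6]
width: 75.3
finger_force: 0.0
```

Request:
{"op": "drive_tool", "data": {
  "motion": [
    {"translation": [0, 0, 0], "dr": [0, 0, 0.225], "hand": 0.8},
    {"translation": [0, 0, 0], "dr": [0, 0, 0.225], "hand": 0.8},
    {"translation": [0, 0, 0], "dr": [0, 0, 0.225], "hand": 0.8},
    {"translation": [0, 0, 0], "dr": [0, 0, 0.225], "hand": 0.8},
    {"translation": [0, 0, 0], "dr": [0, 0, 0.225], "hand": 0.8},
    {"translation": [0, 0, 0], "dr": [0, 0, 0.225], "hand": 0.8},
    {"translation": [0, 0, 0], "dr": [0, 0, 0.225], "hand": 0.8},
    {"translation": [0, 0, 0], "dr": [0, 0, 0.225], "hand": 0.8},
    {"translation": [0, 0, 0], "dr": [0, 0, 0.225], "hand": 0.8},
    {"translation": [0, 0, 0], "dr": [0, 0, 0.225], "hand": 0.8},
    {"translation": [0, 0, 0], "dr": [0, 0, 0.225], "hand": 0.8},
    {"translation": [0, 0, 0], "dr": [0, 0, 0.225], "hand": 0.8}
  ]
}}

```text
clock: 44.55
tool_pos: [401.7, 197.9, 280.8]
orientation: [0.022, 0.547, 0.837, -0.019]
force: [0.3, 0.6, 0.5]
width: 75.2
finger_force: 0.0
```

```bash
cat >> h.py <<'E'
def lids(c="wrist",s=None,z=16):
    s=s or observe();im=grab_frame(c);m,E=T(c,s);cam=np.linalg.inv(E)[:3,3]
    for d in silhouettes(c,"lid0"):
        k=max(cv2.findContours(d["region"].astype(np.uint8),0,1)[0],key=len)[:,0]
        (x,y),(a,b),_=cv2.fitEllipse(ray(c,k,z,s)[:,:2].astype(np.float32)) if len(k)>5 else ((0,0),(0,0),0)
        print(c,round(d["p"],2),np.round(d["box"]),"xy",round(x,1),round(y,1),"dia",round(a,1),round(b,1),"rgb",np.median(im[d["region"]],0))
E
python3 - <<'E'
from h import *
s=observe();print(s["q"].round(2),s["tool_pos"].round(),s["orientation"].round(3))
lids("wrist",s);lids("side",s);lids("scene",s)
E
```

```text
[ 0.44  0.1  -1.06  1.9   0.15  1.21 -0.26] [402. 198. 281.] [ 0.022  0.547  0.837 -0.019]
wrist 0.9 [298. 284. 329. 318.] xy 444.9 52.6 dia 47.0 52.3 rgb [119. 126. 127.]
wrist 0.74 [329. 141. 366. 176.] xy 406.8 244.5 dia 37.5 39.2 rgb [152. 160. 161.]
wrist 0.7 [354.  36. 405.  96.] xy 399.5 348.5 dia 54.1 58.2 rgb [155. 163. 164.]
wrist 0.61 [344. 236. 379. 272.] xy 474.7 142.6 dia 45.8 50.3 rgb [ 34.  61. 130.]
wrist 0.56 [268.   0. 320.  57.] xy 295.5 345.4 dia 53.1 57.3 rgb [ 34.  65. 136.]
side 0.88 [202. 188. 221. 213.] xy 393.6 339.0 dia 52.6 68.1 rgb [218. 219. 218.]
side 0.7 [222. 217. 238. 234.] xy 401.8 235.1 dia 38.7 50.9 rgb [217. 217. 216.]
side 0.63 [269. 261. 292. 282.] xy 441.2 42.5 dia 46.6 53.8 rgb [140. 140. 139.]
side 0.61 [160. 205. 187. 222.] xy 290.1 337.9 dia 56.1 64.8 rgb [ 51.  87. 173.]
side 0.53 [261. 232. 282. 252.] xy 469.6 131.7 dia 49.2 62.3 rgb [ 52.  87. 172.]
scene 0.97 [442. 362. 465. 385.] xy 401.7 350.3 dia 53.7 61.3 rgb [249. 250. 249.]
scene 0.66 [470. 342. 496. 366.] xy 296.6 347.8 dia 56.3 63.3 rgb [ 23.5  97.  232. ]
scene 0.57 [369. 315. 386. 334.] xy 473.4 143.4 dia 43.7 56.3 rgb [ 21.  94. 231.]
```

```bash
python3 - <<'E'
from h import *
s=observe();print(ray("side",[(183,180),(250,157),(142,128)],0).round(),ray("scene",[(427,445),(498,396)],0).round())
go(np.array([400,348,120.]),R.from_euler("z",1.98).as_matrix()@np.diag([1.,-1,-1]),s)
E
```

```text
[[362. 460.   0.]
 [562. 459.   0.]
 [339. 736.   0.]] [[557. 446.   0.]
 [343. 449.   0.]]
target [400. 348. 120.] shift(units,tool axes) [4.82 1.99 5.13] turn(units) [-0.012  0.101  0.026]
```

Request:
{"op": "drive_tool", "data": {
  "motion": [
    {"translation": [0.69, 0.28, 0.73], "dr": [0, 0.014, 0.004], "hand": 0.9},
    {"translation": [0.69, 0.28, 0.73], "dr": [0, 0.014, 0.004], "hand": 0.9},
    {"translation": [0.69, 0.28, 0.73], "dr": [0, 0.014, 0.004], "hand": 0.9},
    {"translation": [0.69, 0.28, 0.73], "dr": [0, 0.014, 0.004], "hand": 0.9},
    {"translation": [0.69, 0.28, 0.73], "dr": [0, 0.014, 0.004], "hand": 0.9},
    {"translation": [0.69, 0.28, 0.73], "dr": [0, 0.014, 0.004], "hand": 0.9},
    {"translation": [0.69, 0.28, 0.73], "dr": [0, 0.014, 0.004], "hand": 0.9},
    {"translation": [0, 0, 0], "dr": [0, 0, 0], "hand": 0.9}
  ]
}}

```text
clock: 45.52
tool_pos: [397.3, 354.0, 120.5]
orientation: [-0.003, 0.548, 0.836, -0.004]
force: [-0.2, -0.6, -0.7]
width: 84.6
finger_force: 0.0
```

```bash
python3 - <<'E'
from h import *
s=observe();print(s["q"].round(2));lids("wrist",s)
go(np.array([400,348,7.]),R.from_euler("z",1.98).as_matrix()@np.diag([1.,-1,-1]),s)
E
```

```text
[-0.05  0.53 -0.94  1.89  0.5   0.99 -0.8 ]
wrist 0.8 [264. 328. 312. 375.] xy 406.3 248.0 dia 40.5 47.8 rgb [140. 147. 148.]
wrist 0.8 [289. 432. 338. 468.] xy 471.4 152.6 dia 46.9 51.4 rgb [ 26.  52. 118.]
wrist 0.73 [419. 296. 639. 469.] xy 598.2 351.8 dia 64.1 147.8 rgb [64. 66. 70.]
wrist 0.69 [293. 212. 360. 280.] xy 399.5 350.5 dia 55.5 57.9 rgb [142. 150. 150.]
target [400. 348.   7.] shift(units,tool axes) [-0.23  0.04  3.78] turn(units) [-0.019 -0.004  0.002]
```

Request:
{"op": "drive_tool", "data": {
  "motion": [
    {"translation": [-0.15, 0.01, 0.7], "dr": [-0.01, 0, 0], "hand": 0.9},
    {"translation": [0, 0, 0.7], "dr": [-0.01, 0, 0], "hand": 0.9},
    {"translation": [0, 0, 0.7], "dr": [0, 0, 0], "hand": 0.9},
    {"translation": [0, 0, 0.7], "dr": [0, 0, 0], "hand": 0.9},
    {"translation": [0, 0, 0.6], "dr": [0, 0, 0], "hand": 0.9},
    {"translation": [0, 0, 0.35], "dr": [0, 0, 0], "hand": 0.9},
    {"translation": [0, 0, 0.13], "dr": [0, 0, 0], "hand": 0.9},
    {"translation": [0, 0, 0], "dr": [0, 0, 0], "hand": 0.9}
  ]
}}

```text
clock: 46.28
tool_pos: [402.2, 347.7, 8.0]
orientation: [0.001, 0.551, 0.835, 0.002]
force: [1.4, -0.7, -0.2]
width: 84.4
finger_force: 0.0
```

Request:
{"op": "drive_tool", "data": {
  "motion": [
    {"translation": [0, 0, 0], "hand": 0.3, "dr": [0, 0, 0]},
    {"translation": [0, 0, 0], "hand": 0.3, "dr": [0, 0, 0]},
    {"translation": [0, 0, 0], "hand": 0.3, "dr": [0, 0, 0]},
    {"translation": [0, 0, 0], "hand": 0.3, "dr": [0, 0, 0]},
    {"translation": [0, 0, 0], "hand": 0.3, "dr": [0, 0, 0]},
    {"translation": [0, 0, 0], "hand": 0.3, "dr": [0, 0, 0]},
    {"translation": [0, 0, 0], "hand": 0.3, "dr": [0, 0, 0]}
  ],
  "newtons": 20
}}

```text
clock: 46.87
tool_pos: [402.0, 348.2, 8.1]
orientation: [0.001, 0.551, 0.835, 0.002]
force: [-1.0, -1.7, 6.8]
width: 55.3
finger_force: 20.0
```

```bash
python3 - <<'E'
from h import *
s=observe();print(s["q"].round(2),s["tool_pos"],s["width"],s["finger_force"],s["force"])
p=np.array([464.5,-426,150.])
go(p,R.from_euler("z",1.98).as_matrix()@np.diag([1.,-1,-1]),s)
d=silhouettes
for c in("side","scene"):
    grab_frame(c)
    for d in silhouettes(c,"plate")[:1]:
        k=max(cv2.findContours(d["region"].astype(np.uint8),0,1)[0],key=len)[:,0];print(c,d["p"],cv2.fitEllipse(ray(c,k,8)[:,:2].astype(np.float32)))
E
```

```text
[-0.15  0.68 -0.79  1.96  0.69  0.78 -0.94] [401.97725939 348.24628555   8.05334693] 55.30074285515431 20.009440183639526 [-0.9852804  -1.73991263  6.77853906]
target [ 464.5 -426.   150. ] shift(units,tool axes) [-24.54  -8.22  -4.79] turn(units) [ 0.01  -0.001 -0.009]
side 0.89 ((464.5022888183594, -426.24090576171875), (125.64118957519531, 127.34913635253906), 179.82240295410156)
scene 0.82 ((466.9176025390625, -422.90478515625), (125.65605163574219, 130.27296447753906), 169.41551208496094)
```

Request:
{"op": "drive_tool", "data": {
  "motion": [
    {"translation": [0, 0, -0.6], "dr": [0, 0, 0], "hand": 0.3},
    {"translation": [0, 0, -0.6], "dr": [0, 0, 0], "hand": 0.3},
    {"translation": [-0.4, -0.14, -0.5], "dr": [0, 0, 0], "hand": 0.3},
    {"translation": [-0.87, -0.29, -0.4], "dr": [0, 0, 0], "hand": 0.3},
    {"translation": [-0.87, -0.29, -0.4], "dr": [0, 0, 0], "hand": 0.3},
    {"translation": [-0.87, -0.29, -0.4], "dr": [0, 0, 0], "hand": 0.3},
    {"translation": [-0.87, -0.29, -0.4], "dr": [0, 0, 0], "hand": 0.3},
    {"translation": [-0.87, -0.29, -0.4], "dr": [0, 0, 0], "hand": 0.3},
    {"translation": [-0.87, -0.29, -0.4], "dr": [0, 0, 0], "hand": 0.3},
    {"translation": [-0.87, -0.29, -0.4], "dr": [0, 0, 0], "hand": 0.3},
    {"translation": [-0.87, -0.29, 0], "dr": [0, 0, 0], "hand": 0.3},
    {"translation": [-0.87, -0.29, 0], "dr": [0, 0, 0], "hand": 0.3}
  ]
}}

```text
clock: 48.07
tool_pos: [422.8, 86.9, 142.7]
orientation: [0.002, 0.551, 0.835, 0.002]
force: [0.4, 0.2, -0.9]
width: 55.3
finger_force: 20.0
```

Request:
{"op": "drive_tool", "data": {
  "motion": [
    {"translation": [-0.87, -0.29, 0], "dr": [0, 0, 0], "hand": 0.3},
    {"translation": [-0.87, -0.29, 0], "dr": [0, 0, 0], "hand": 0.3},
    {"translation": [-0.87, -0.29, 0], "dr": [0, 0, 0], "hand": 0.3},
    {"translation": [-0.87, -0.29, 0], "dr": [0, 0, 0], "hand": 0.3},
    {"translation": [-0.87, -0.29, 0], "dr": [0, 0, 0], "hand": 0.3},
    {"translation": [-0.87, -0.29, 0], "dr": [0, 0, 0], "hand": 0.3},
    {"translation": [-0.87, -0.29, 0], "dr": [0, 0, 0], "hand": 0.3},
    {"translation": [-0.87, -0.29, 0], "dr": [0, 0, 0], "hand": 0.3},
    {"translation": [-0.87, -0.29, 0], "dr": [0, 0, 0], "hand": 0.3},
    {"translation": [-0.87, -0.29, 0], "dr": [0, 0, 0], "hand": 0.3},
    {"translation": [-0.87, -0.29, 0], "dr": [0, 0, 0], "hand": 0.3},
    {"translation": [-0.87, -0.29, 0], "dr": [0, 0, 0], "hand": 0.3}
  ]
}}

```text
clock: 49.07
tool_pos: [449.7, -242.0, 141.3]
orientation: [0.001, 0.551, 0.835, 0.002]
force: [0.5, 0.5, -0.3]
width: 55.4
finger_force: 20.0
```

Request:
{"op": "drive_tool", "data": {
  "motion": [
    {"translation": [-0.87, -0.29, 0], "dr": [0, 0, 0], "hand": 0.3},
    {"translation": [-0.87, -0.29, 0], "dr": [0, 0, 0], "hand": 0.3},
    {"translation": [-0.87, -0.29, 0], "dr": [0, 0, 0], "hand": 0.3},
    {"translation": [-0.87, -0.29, 0], "dr": [0, 0, 0], "hand": 0.3},
    {"translation": [-0.87, -0.29, 0], "dr": [0, 0, 0], "hand": 0.3},
    {"translation": [-0.4, -0.14, 0], "dr": [0, 0, 0], "hand": 0.3},
    {"translation": [0, 0, 0], "dr": [0, 0, 0], "hand": 0.3}
  ]
}}

```text
clock: 49.65
tool_pos: [461.5, -393.0, 140.4]
orientation: [0.001, 0.552, 0.834, 0.002]
force: [-0.2, -0.0, -1.3]
width: 55.3
finger_force: 20.0
```

```bash
python3 - <<'E'
from h import *
s=observe();print(s["q"].round(2),s["tool_pos"],s["width"],s["force"].round(1))
go(np.array([465.3,-425,17.]),R.from_euler("z",1.98).as_matrix()@np.diag([1.,-1,-1]),s)
grab_frame("wrist")
for d in silhouettes("wrist","plate")[:2]:
        k=max(cv2.findContours(d["region"].astype(np.uint8),0,1)[0],key=len)[:,0];print(d["p"],d["box"],cv2.fitEllipse(ray("wrist",k,8,s)[:,:2].astype(np.float32)))
E
```

```text
[ 1.25  0.58 -0.81  1.7   0.47  1.06  0.69] [ 461.51270382 -393.02047135  140.42043377] 55.29344875199016 [-0.2 -0.  -1.3]
target [ 465.3 -425.    17. ] shift(units,tool axes) [-1.04 -0.32  4.11] turn(units) [ 0.009 -0.002 -0.016]
0.64 [245.7, 194.1, 386.3, 283.2] ((462.02032470703125, -410.6221923828125), (98.20602416992188, 121.33953857421875), 109.26838684082031)
```

Request:
{"op": "drive_tool", "data": {
  "motion": [
    {"translation": [-0.37, -0.09, 0.5], "dr": [0, 0, 0], "hand": 0.3},
    {"translation": [-0.36, -0.09, 0.7], "dr": [0, 0, 0], "hand": 0.3},
    {"translation": [-0.36, -0.1, 0.7], "dr": [0, 0, 0], "hand": 0.3},
    {"translation": [0, 0, 0.7], "dr": [0, 0, 0], "hand": 0.3},
    {"translation": [0, 0, 0.6], "dr": [0, 0, 0], "hand": 0.3},
    {"translation": [0, 0, 0.4], "dr": [0, 0, 0], "hand": 0.3},
    {"translation": [0, 0, 0.25], "dr": [0, 0, 0], "hand": 0.3},
    {"translation": [0, 0, 0.13], "dr": [0, 0, 0], "hand": 0.3},
    {"translation": [0, 0, 0.1], "dr": [0, 0, 0], "hand": 0.3},
    {"translation": [0, 0, 0], "dr": [0, 0, 0], "hand": 0.3},
    {"translation": [0, 0, 0], "dr": [0, 0, 0], "hand": 0.3}
  ]
}}

```text
clock: 50.67
tool_pos: [468.0, -423.6, 19.2]
orientation: [0.001, 0.551, 0.835, 0.002]
force: [-1.1, -0.5, -0.7]
width: 55.4
finger_force: 20.0
```

```bash
python3 - <<'E'
from h import *
s=observe();print(s["q"].round(2),s["tool_pos"],s["width"],s["force"].round(1))
E
```

```text
[ 1.19  0.76 -0.7   1.7   0.6   0.9   0.64] [ 468.04925904 -423.58772016   19.23001891] 55.36453003186253 [-1.1 -0.5 -0.7]
```

Request:
{"op": "drive_tool", "data": {
  "motion": [
    {"translation": [-0.08, -0.09, 0], "dr": [0, 0, 0], "hand": 0.3},
    {"translation": [0, 0, 0.09], "dr": [0, 0, 0], "hand": 0.3},
    {"translation": [0, 0, 0], "dr": [0, 0, 0], "hand": 0.3},
    {"translation": [0, 0, 0], "dr": [0, 0, 0], "hand": 0.9},
    {"translation": [0, 0, 0], "dr": [0, 0, 0], "hand": 0.9},
    {"translation": [0, 0, 0], "dr": [0, 0, 0], "hand": 0.9},
    {"translation": [0, 0, -0.4], "dr": [0, 0, 0], "hand": 0.9},
    {"translation": [0, 0, -0.7], "dr": [0, 0, 0], "hand": 0.9},
    {"translation": [0, 0, -0.9], "dr": [0, 0, 0], "hand": 0.9},
    {"translation": [0, 0, -0.9], "dr": [0, 0, 0], "hand": 0.9},
    {"translation": [0, 0, -0.9], "dr": [0, 0, 0], "hand": 0.9},
    {"translation": [0, 0, 0], "dr": [0, 0, 0], "hand": 0.9}
  ]
}}

```text
clock: 51.67
tool_pos: [467.8, -428.0, 135.8]
orientation: [0.004, 0.551, 0.835, 0.002]
force: [0.9, -0.3, 0.8]
width: 84.5
finger_force: 0.0
```

```bash
python3 - <<'E'
from h import *
s=observe();print(s["q"].round(2),s["tool_pos"]);a=grab_frame("wrist");lids("wrist",s,24)
z=cv2.cvtColor(a,cv2.COLOR_RGB2BGR);cv2.imwrite("pics/w3.png",z)
m,E=T("wrist",s)
for d in silhouettes("wrist","plate")[:2]:
    k=max(cv2.findContours(d["region"].astype(np.uint8),0,1)[0],key=len)[:,0];print(d["p"],d["box"],cv2.fitEllipse(ray("wrist",k,8,s)[:,:2].astype(np.float32)))
lids("side",s,24);lids("scene",s,24)
E
```

```text
[ 1.25  0.63 -0.79  1.64  0.49  1.08  0.72] [ 467.84711183 -427.9742198   135.78807029]
wrist 0.75 [290. 199. 360. 267.] xy 467.4 -424.7 dia 56.3 57.9 rgb [139. 146. 147.]
0.63 [254.5, 153.2, 403.0, 301.8] ((469.5769958496094, -424.6892395019531), (128.46722412109375, 129.17404174804688), 18.013427734375)
side 0.8 [392. 428. 423. 456.] xy 456.6 -434.6 dia 41.8 59.7 rgb [239. 239. 239.]
scene 0.72 [267. 184. 282. 198.] xy 468.6 -417.7 dia 52.7 62.5 rgb [249. 249. 248.]
scene 0.7 [473. 342. 496. 361.] xy 302.1 349.3 dia 53.2 57.1 rgb [ 22.  97. 232.]
scene 0.48 [367. 313. 384. 333.] xy 472.6 143.6 dia 31.7 52.6 rgb [ 19.  93. 231.]
scene 0.22 [268. 255. 434. 456.] xy 566.2 141.7 dia 351.4 505.2 rgb [159. 153. 162.]
```

View pics/w3.png

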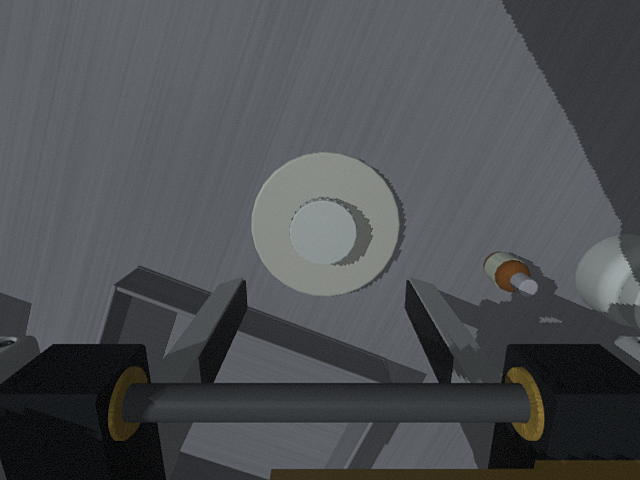

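Picture w3: the lid lies on the plate at (323,231), nearly concentric with it at (325,225), and the vial stands at (510,270). Next is the 48 mm lid.

Request:
{"op": "drive_tool", "data": {
  "motion": [
    {"translation": [0.83, 0.31, 0], "dr": [0, 0, 0], "hand": 0.8},
    {"translation": [0.83, 0.31, 0], "dr": [0, 0, 0], "hand": 0.8},
    {"translation": [0.83, 0.31, 0], "dr": [0, 0, 0], "hand": 0.8},
    {"translation": [0.83, 0.31, 0], "dr": [0, 0, 0], "hand": 0.8},
    {"translation": [0.83, 0.31, 0], "dr": [0, 0, 0], "hand": 0.8},
    {"translation": [0.83, 0.31, 0], "dr": [0, 0, 0], "hand": 0.8},
    {"translation": [0.83, 0.31, 0], "dr": [0, 0, 0], "hand": 0.8},
    {"translation": [0.83, 0.31, 0], "dr": [0, 0, 0], "hand": 0.8},
    {"translation": [0.83, 0.31, 0], "dr": [0, 0, 0], "hand": 0.8},
    {"translation": [0.83, 0.31, 0], "dr": [0, 0, 0], "hand": 0.8},
    {"translation": [0.83, 0.31, 0], "dr": [0, 0, 0], "hand": 0.8},
    {"translation": [0.83, 0.31, 0], "dr": [0, 0, 0], "hand": 0.8}
  ]
}}

```text
clock: 53.07
tool_pos: [450.4, -107.1, 130.4]
orientation: [0.001, 0.551, 0.835, 0.002]
force: [0.5, -0.6, -0.6]
width: 75.3
finger_force: 0.0
```

Request:
{"op": "drive_tool", "data": {
  "motion": [
    {"translation": [0.83, 0.31, 0.1], "dr": [0, 0, 0], "hand": 0.8},
    {"translation": [0.83, 0.31, 0.1], "dr": [0, 0, 0], "hand": 0.8},
    {"translation": [0.83, 0.31, 0.1], "dr": [0, 0, 0], "hand": 0.8},
    {"translation": [0.83, 0.31, 0.1], "dr": [0, 0, 0], "hand": 0.8},
    {"translation": [0.83, 0.31, 0.1], "dr": [0, 0, 0], "hand": 0.8},
    {"translation": [0.83, 0.31, 0.1], "dr": [0, 0, 0], "hand": 0.8},
    {"translation": [0, 0, 0], "dr": [0, 0, 0], "hand": 0.8},
    {"translation": [0, 0, 0], "dr": [0, 0, 0], "hand": 0.8}
  ]
}}

```text
clock: 53.73
tool_pos: [443.0, 52.1, 112.8]
orientation: [0.001, 0.549, 0.836, 0.002]
force: [0.8, -0.4, 0.1]
width: 75.0
finger_force: 0.0
```

```bash
python3 - <<'E'
from h import *
s=observe();print(s["q"].round(2));lids("wrist",s)
go(np.array([446,50,8.]),R.from_euler("z",1.98).as_matrix()@np.diag([1.,-1,-1]),s)
E
```

```text
[ 0.66  0.37 -0.97  2.11  0.4   0.86 -0.15]
wrist 0.65 [297. 215. 355. 276.] xy 445.4 50.6 dia 47.0 49.4 rgb [166. 175. 176.]
wrist 0.64 [512.   0. 638. 343.] xy 627.2 150.0 dia 94.4 276.9 rgb [152. 155. 165.]
wrist 0.62 [378. 122. 444. 186.] xy 475.0 140.8 dia 47.8 49.2 rgb [ 38.  70. 147.]
wrist 0.51 [375.   0. 396.   5.] xy 414.2 222.1 dia 1.7 14.5 rgb [77. 82. 83.]
target [446.  50.   8.] shift(units,tool axes) [-0.11  0.05  3.49] turn(units) [ 0.008 -0.003 -0.004]
```

Request:
{"op": "drive_tool", "data": {
  "motion": [
    {"translation": [-0.09, 0.05, 0.6], "dr": [0, 0, 0], "hand": 0.8},
    {"translation": [0, 0, 0.7], "dr": [0, 0, 0], "hand": 0.8},
    {"translation": [0, 0, 0.7], "dr": [0, 0, 0], "hand": 0.8},
    {"translation": [0, 0, 0.6], "dr": [0, 0, 0], "hand": 0.8},
    {"translation": [0, 0, 0.5], "dr": [0, 0, 0], "hand": 0.8},
    {"translation": [0, 0, 0.3], "dr": [0, 0, 0], "hand": 0.8},
    {"translation": [0, 0, 0.12], "dr": [0, 0, 0], "hand": 0.8},
    {"translation": [0, 0, 0], "dr": [0, 0, 0], "hand": 0.8}
  ]
}}

```text
clock: 54.5
tool_pos: [446.0, 48.9, 7.1]
orientation: [0.001, 0.551, 0.835, 0.002]
force: [0.6, 0.4, 0.1]
width: 75.3
finger_force: 0.0
```

Request:
{"op": "drive_tool", "data": {
  "motion": [
    {"translation": [0, 0, 0], "hand": 0.2, "dr": [0, 0, 0]},
    {"translation": [0, 0, 0], "hand": 0.2, "dr": [0, 0, 0]},
    {"translation": [0, 0, 0], "hand": 0.2, "dr": [0, 0, 0]},
    {"translation": [0, 0, 0], "hand": 0.2, "dr": [0, 0, 0]},
    {"translation": [0, 0, 0], "hand": 0.2, "dr": [0, 0, 0]},
    {"translation": [0, 0, 0], "hand": 0.2, "dr": [0, 0, 0]},
    {"translation": [0, 0, 0], "hand": 0.2, "dr": [0, 0, 0]}
  ],
  "newtons": 20
}}

```text
clock: 55.08
tool_pos: [446.4, 49.2, 7.7]
orientation: [0.001, 0.551, 0.835, 0.002]
force: [-0.3, -0.8, 7.4]
width: 47.3
finger_force: 20.0
```

```bash
python3 - <<'E'
from h import *
s=observe();print(s["tool_pos"],s["width"])
go(np.array([468.5,-424.7,140.]),R.from_euler("z",1.98).as_matrix()@np.diag([1.,-1,-1]),s)
E
```

```text
[446.40378336  49.22573828   7.6980551 ] 47.25760300661653
target [ 468.5 -424.7  140. ] shift(units,tool axes) [-14.81  -5.52  -4.44] turn(units) [ 0.01  -0.001 -0.01 ]
```

Request:
{"op": "drive_tool", "data": {
  "motion": [
    {"translation": [0, 0, -0.6], "dr": [0, 0, 0], "hand": 0.2},
    {"translation": [0, 0, -0.6], "dr": [0, 0, 0], "hand": 0.2},
    {"translation": [-0.4, -0.15, -0.5], "dr": [0, 0, 0], "hand": 0.2},
    {"translation": [-0.82, -0.31, -0.4], "dr": [0, 0, 0], "hand": 0.2},
    {"translation": [-0.82, -0.31, -0.4], "dr": [0, 0, 0], "hand": 0.2},
    {"translation": [-0.82, -0.31, -0.4], "dr": [0, 0, 0], "hand": 0.2},
    {"translation": [-0.82, -0.31, -0.4], "dr": [0, 0, 0], "hand": 0.2},
    {"translation": [-0.82, -0.31, -0.4], "dr": [0, 0, 0], "hand": 0.2},
    {"translation": [-0.82, -0.31, -0.4], "dr": [0, 0, 0], "hand": 0.2},
    {"translation": [-0.82, -0.31, -0.4], "dr": [0, 0, 0], "hand": 0.2},
    {"translation": [-0.82, -0.31, 0], "dr": [0, 0, 0], "hand": 0.2},
    {"translation": [-0.82, -0.31, 0], "dr": [0, 0, 0], "hand": 0.2}
  ]
}}

```text
clock: 56.08
tool_pos: [456.5, -202.0, 142.5]
orientation: [0.002, 0.551, 0.835, 0.002]
force: [0.9, -0.1, -1.1]
width: 47.0
finger_force: 20.0
```

Request:
{"op": "drive_tool", "data": {
  "motion": [
    {"translation": [-0.82, -0.31, 0], "dr": [0, 0, 0], "hand": 0.2},
    {"translation": [-0.82, -0.31, 0], "dr": [0, 0, 0], "hand": 0.2},
    {"translation": [-0.82, -0.31, 0], "dr": [0, 0, 0], "hand": 0.2},
    {"translation": [-0.82, -0.31, 0], "dr": [0, 0, 0], "hand": 0.2},
    {"translation": [-0.82, -0.31, 0], "dr": [0, 0, 0], "hand": 0.2},
    {"translation": [-0.82, -0.31, 0], "dr": [0, 0, 0], "hand": 0.2},
    {"translation": [-0.82, -0.31, 0], "dr": [0, 0, 0], "hand": 0.2},
    {"translation": [-0.82, -0.31, 0], "dr": [0, 0, 0], "hand": 0.2},
    {"translation": [-0.4, -0.15, 0], "dr": [0, 0, 0], "hand": 0.2},
    {"translation": [0, 0, 0], "dr": [0, 0, 0], "hand": 0.2},
    {"translation": [0, 0, 0], "dr": [0, 0, 0], "hand": 0.2}
  ]
}}

```text
clock: 57.0
tool_pos: [466.1, -422.7, 140.9]
orientation: [0.001, 0.551, 0.835, 0.003]
force: [0.5, 1.6, -0.1]
width: 47.1
finger_force: 20.0
```

```bash
python3 - <<'E'
from h import *
s=observe();print(s["q"].round(2),s["width"])
go(np.array([468.5,-424.9,33.]),R.from_euler("z",1.98).as_matrix()@np.diag([1.,-1,-1]),s)
E
```

```text
[ 1.26  0.62 -0.81  1.64  0.49  1.09  0.72] 47.107571553645734
target [ 468.5 -424.9   33. ] shift(units,tool axes) [-0.11  0.03  3.6 ] turn(units) [ 0.01  -0.004 -0.01 ]
```

Request:
{"op": "drive_tool", "data": {
  "motion": [
    {"translation": [-0.11, 0.03, 0.6], "dr": [0, 0, 0], "hand": 0.2},
    {"translation": [0, 0, 0.7], "dr": [0, 0, 0], "hand": 0.2},
    {"translation": [0, 0, 0.7], "dr": [0, 0, 0], "hand": 0.2},
    {"translation": [0, 0, 0.6], "dr": [0, 0, 0], "hand": 0.2},
    {"translation": [0, 0, 0.5], "dr": [0, 0, 0], "hand": 0.2},
    {"translation": [0, 0, 0.3], "dr": [0, 0, 0], "hand": 0.2},
    {"translation": [0, 0, 0.12], "dr": [0, 0, 0], "hand": 0.2},
    {"translation": [0, 0, 0], "dr": [0, 0, 0], "hand": 0.2},
    {"translation": [0, 0, 0], "dr": [0, 0, 0], "hand": 0.2}
  ]
}}

```text
clock: 57.75
tool_pos: [469.1, -425.7, 36.4]
orientation: [0.001, 0.551, 0.835, 0.002]
force: [0.5, 0.2, 0.0]
width: 47.3
finger_force: 20.0
```

Request:
{"op": "drive_tool", "data": {
  "motion": [
    {"translation": [0, 0, 0.06], "dr": [0, 0, 0], "hand": 0.2},
    {"translation": [0, 0, 0.06], "dr": [0, 0, 0], "hand": 0.2},
    {"translation": [0, 0, 0], "dr": [0, 0, 0], "hand": 0.2},
    {"translation": [0, 0, 0], "dr": [0, 0, 0], "hand": 0.8},
    {"translation": [0, 0, 0], "dr": [0, 0, 0], "hand": 0.8},
    {"translation": [0, 0, 0], "dr": [0, 0, 0], "hand": 0.8},
    {"translation": [0, 0, -0.4], "dr": [0, 0, 0], "hand": 0.8},
    {"translation": [0, 0, -0.7], "dr": [0, 0, 0], "hand": 0.8},
    {"translation": [0, 0, -0.9], "dr": [0, 0, 0], "hand": 0.8},
    {"translation": [0, 0, -0.9], "dr": [0, 0, 0], "hand": 0.8},
    {"translation": [0, 0, -0.7], "dr": [0, 0, 0], "hand": 0.8},
    {"translation": [0, 0, 0], "dr": [0, 0, 0], "hand": 0.8}
  ]
}}

```text
clock: 58.75
tool_pos: [470.0, -426.8, 145.3]
orientation: [0.004, 0.551, 0.835, 0.002]
force: [0.8, -0.2, 0.4]
width: 75.1
finger_force: 0.0
```

```bash
python3 - <<'E'
from h import *
s=observe();print(s["q"].round(2),s["tool_pos"]);lids("wrist",s,40)
for d in silhouettes("wrist","plate")[:1]:
    k=max(cv2.findContours(d["region"].astype(np.uint8),0,1)[0],key=len)[:,0];print(d["p"],cv2.fitEllipse(ray("wrist",k,8,s)[:,:2].astype(np.float32)))
go(np.array([407,244,120.]),R.from_euler("z",1.98).as_matrix()@np.diag([1.,-1,-1]),s)
E
```

```text
[ 1.26  0.62 -0.81  1.63  0.49  1.1   0.72] [ 469.97545365 -426.84973803  145.25674173]
wrist 0.98 [286. 195. 349. 247.] xy 467.3 -422.2 dia 51.0 56.8 rgb [142. 149. 150.]
wrist 0.95 [294. 203. 352. 265.] xy 469.3 -423.8 dia 47.9 49.8 rgb [141. 149. 149.]
0.73 ((468.22039794921875, -423.6820373535156), (127.7688217163086, 128.2238311767578), 21.835983276367188)
target [407. 244. 120.] shift(units,tool axes) [21.39  6.87  0.79] turn(units) [ 0.014  0.009 -0.009]
```

Request:
{"op": "drive_tool", "data": {
  "motion": [
    {"translation": [0.89, 0.29, 0], "dr": [0, 0, 0], "hand": 0.7},
    {"translation": [0.89, 0.29, 0], "dr": [0, 0, 0], "hand": 0.7},
    {"translation": [0.89, 0.29, 0], "dr": [0, 0, 0], "hand": 0.7},
    {"translation": [0.89, 0.29, 0], "dr": [0, 0, 0], "hand": 0.7},
    {"translation": [0.89, 0.29, 0], "dr": [0, 0, 0], "hand": 0.7},
    {"translation": [0.89, 0.29, 0], "dr": [0, 0, 0], "hand": 0.7},
    {"translation": [0.89, 0.29, 0], "dr": [0, 0, 0], "hand": 0.7},
    {"translation": [0.89, 0.29, 0], "dr": [0, 0, 0], "hand": 0.7},
    {"translation": [0.89, 0.29, 0], "dr": [0, 0, 0], "hand": 0.7},
    {"translation": [0.89, 0.29, 0], "dr": [0, 0, 0], "hand": 0.7},
    {"translation": [0.89, 0.29, 0], "dr": [0, 0, 0], "hand": 0.7},
    {"translation": [0.89, 0.29, 0], "dr": [0, 0, 0], "hand": 0.7}
  ]
}}

```text
clock: 59.9
tool_pos: [437.2, -89.0, 140.2]
orientation: [0.0, 0.551, 0.835, 0.002]
force: [1.7, -0.2, 0.5]
width: 66.0
finger_force: 0.0
```

Request:
{"op": "drive_tool", "data": {
  "motion": [
    {"translation": [0.89, 0.29, 0.07], "dr": [0, 0, 0], "hand": 0.7},
    {"translation": [0.89, 0.29, 0.07], "dr": [0, 0, 0], "hand": 0.7},
    {"translation": [0.89, 0.29, 0.07], "dr": [0, 0, 0], "hand": 0.7},
    {"translation": [0.89, 0.29, 0.07], "dr": [0, 0, 0], "hand": 0.7},
    {"translation": [0.89, 0.29, 0.07], "dr": [0, 0, 0], "hand": 0.7},
    {"translation": [0.89, 0.29, 0.07], "dr": [0, 0, 0], "hand": 0.7},
    {"translation": [0.89, 0.29, 0.07], "dr": [0, 0, 0], "hand": 0.7},
    {"translation": [0.89, 0.29, 0.07], "dr": [0, 0, 0], "hand": 0.7},
    {"translation": [0.89, 0.29, 0.07], "dr": [0, 0, 0], "hand": 0.7},
    {"translation": [0.89, 0.29, 0.07], "dr": [0, 0, 0], "hand": 0.7},
    {"translation": [0.89, 0.29, 0.07], "dr": [0, 0, 0], "hand": 0.7},
    {"translation": [0.6, 0.2, 0], "dr": [0, 0, 0], "hand": 0.7}
  ]
}}

```text
clock: 60.9
tool_pos: [407.7, 238.4, 117.6]
orientation: [0.0, 0.55, 0.835, 0.002]
force: [-1.3, 0.9, 1.3]
width: 65.7
finger_force: 0.0
```

Request:
{"op": "drive_tool", "data": {
  "motion": [
    {"translation": [0, 0, 0], "dr": [0, 0, 0], "hand": 0.7},
    {"translation": [0, 0, 0], "dr": [0, 0, 0], "hand": 0.7}
  ]
}}

```text
clock: 61.07
tool_pos: [408.1, 237.0, 117.8]
orientation: [0.0, 0.55, 0.835, 0.002]
force: [0.4, -1.2, -0.1]
width: 65.7
finger_force: 0.0
```

```bash
python3 - <<'E'
from h import *
s=observe();print(s["q"].round(2));lids("wrist",s)
go(np.array([407,244,7.]),R.from_euler("z",1.98).as_matrix()@np.diag([1.,-1,-1]),s)
E
```

```text
[ 0.25  0.43 -1.    2.04  0.46  0.91 -0.6 ]
wrist 0.73 [303. 207. 352. 257.] xy 406.5 245.6 dia 39.4 40.9 rgb [148.  156.  156.5]
wrist 0.6 [325. 336. 378. 384.] xy 473.6 145.7 dia 48.1 50.7 rgb [ 28.  57. 126.]
target [407. 244.   7.] shift(units,tool axes) [0.22 0.05 3.69] turn(units) [ 0.006 -0.003 -0.005]
```

Request:
{"op": "drive_tool", "data": {
  "motion": [
    {"translation": [0.28, 0.06, 0.6], "dr": [0, 0, 0], "hand": 0.7},
    {"translation": [0, 0, 0.7], "dr": [0, 0, 0], "hand": 0.7},
    {"translation": [0, 0, 0.7], "dr": [0, 0, 0], "hand": 0.7},
    {"translation": [0, 0, 0.7], "dr": [0, 0, 0], "hand": 0.7},
    {"translation": [0, 0, 0.5], "dr": [0, 0, 0], "hand": 0.7},
    {"translation": [0, 0, 0.35], "dr": [0, 0, 0], "hand": 0.7},
    {"translation": [0, 0, 0.14], "dr": [0, 0, 0], "hand": 0.7},
    {"translation": [0, 0, 0], "dr": [0, 0, 0], "hand": 0.7}
  ]
}}

```text
clock: 61.83
tool_pos: [407.7, 244.4, 7.3]
orientation: [0.001, 0.551, 0.835, 0.002]
force: [0.0, 0.7, 0.5]
width: 65.6
finger_force: 0.0
```

Request:
{"op": "drive_tool", "data": {
  "motion": [
    {"translation": [0, 0, 0], "hand": 0.2, "dr": [0, 0, 0]},
    {"translation": [0, 0, 0], "hand": 0.2, "dr": [0, 0, 0]},
    {"translation": [0, 0, 0], "hand": 0.2, "dr": [0, 0, 0]},
    {"translation": [0, 0, 0], "hand": 0.2, "dr": [0, 0, 0]},
    {"translation": [0, 0, 0], "hand": 0.2, "dr": [0, 0, 0]},
    {"translation": [0, 0, 0], "hand": 0.2, "dr": [0, 0, 0]},
    {"translation": [0, 0, 0], "hand": 0.2, "dr": [0, 0, 0]}
  ],
  "newtons": 20
}}

```text
clock: 62.42
tool_pos: [408.1, 245.0, 8.2]
orientation: [0.001, 0.551, 0.835, 0.002]
force: [0.0, -1.6, 8.7]
width: 39.2
finger_force: 20.0
```

```bash
python3 - <<'E'
from h import *
s=observe();print(s["tool_pos"],s["width"])
go(np.array([468.5,-424.2,140.]),R.from_euler("z",1.98).as_matrix()@np.diag([1.,-1,-1]),s)
E
```

```text
[408.08667704 245.02516161   8.1569374 ] 39.18159248229418
target [ 468.5 -424.2  140. ] shift(units,tool axes) [-21.3   -6.9   -4.44] turn(units) [ 0.01  -0.001 -0.01 ]
```

Request:
{"op": "drive_tool", "data": {
  "motion": [
    {"translation": [0, 0, -0.6], "dr": [0, 0, 0], "hand": 0.2},
    {"translation": [0, 0, -0.6], "dr": [0, 0, 0], "hand": 0.2},
    {"translation": [-0.4, -0.15, -0.5], "dr": [0, 0, 0], "hand": 0.2},
    {"translation": [-0.89, -0.29, -0.4], "dr": [0, 0, 0], "hand": 0.2},
    {"translation": [-0.89, -0.29, -0.4], "dr": [0, 0, 0], "hand": 0.2},
    {"translation": [-0.89, -0.29, -0.4], "dr": [0, 0, 0], "hand": 0.2},
    {"translation": [-0.89, -0.29, -0.4], "dr": [0, 0, 0], "hand": 0.2},
    {"translation": [-0.89, -0.29, -0.4], "dr": [0, 0, 0], "hand": 0.2},
    {"translation": [-0.89, -0.29, -0.4], "dr": [0, 0, 0], "hand": 0.2},
    {"translation": [-0.89, -0.29, -0.4], "dr": [0, 0, 0], "hand": 0.2},
    {"translation": [-0.89, -0.29, 0], "dr": [0, 0, 0], "hand": 0.2},
    {"translation": [-0.89, -0.29, 0], "dr": [0, 0, 0], "hand": 0.2}
  ]
}}

```text
clock: 63.42
tool_pos: [430.6, -21.6, 142.9]
orientation: [0.002, 0.551, 0.835, 0.002]
force: [0.4, -0.3, -0.9]
width: 39.0
finger_force: 20.0
```

Request:
{"op": "drive_tool", "data": {
  "motion": [
    {"translation": [-0.89, -0.29, 0], "dr": [0, 0, 0], "hand": 0.2},
    {"translation": [-0.89, -0.29, 0], "dr": [0, 0, 0], "hand": 0.2},
    {"translation": [-0.89, -0.29, 0], "dr": [0, 0, 0], "hand": 0.2},
    {"translation": [-0.89, -0.29, 0], "dr": [0, 0, 0], "hand": 0.2},
    {"translation": [-0.89, -0.29, 0], "dr": [0, 0, 0], "hand": 0.2},
    {"translation": [-0.89, -0.29, 0], "dr": [0, 0, 0], "hand": 0.2},
    {"translation": [-0.89, -0.29, 0], "dr": [0, 0, 0], "hand": 0.2},
    {"translation": [-0.89, -0.29, 0], "dr": [0, 0, 0], "hand": 0.2},
    {"translation": [-0.89, -0.29, 0], "dr": [0, 0, 0], "hand": 0.2},
    {"translation": [-0.89, -0.29, 0], "dr": [0, 0, 0], "hand": 0.2},
    {"translation": [-0.89, -0.29, 0], "dr": [0, 0, 0], "hand": 0.2},
    {"translation": [-0.89, -0.29, 0], "dr": [0, 0, 0], "hand": 0.2}
  ]
}}

```text
clock: 64.42
tool_pos: [460.3, -357.0, 141.3]
orientation: [0.001, 0.551, 0.835, 0.002]
force: [-0.1, -0.2, 0.2]
width: 39.4
finger_force: 20.0
```

Request:
{"op": "drive_tool", "data": {
  "motion": [
    {"translation": [-0.89, -0.29, 0], "dr": [0, 0, 0], "hand": 0.2},
    {"translation": [-0.6, -0.2, 0], "dr": [0, 0, 0], "hand": 0.2},
    {"translation": [-0.4, -0.1, 0], "dr": [0, 0, 0], "hand": 0.2},
    {"translation": [0, 0, 0], "dr": [0, 0, 0], "hand": 0.2},
    {"translation": [0, 0, 0], "dr": [0, 0, 0], "hand": 0.2}
  ]
}}

```text
clock: 64.83
tool_pos: [466.5, -414.4, 141.0]
orientation: [0.001, 0.551, 0.835, 0.002]
force: [-0.4, 0.3, 0.1]
width: 39.2
finger_force: 20.0
```

```bash
python3 - <<'E'
from h import *
s=observe();print(s["q"].round(2),s["width"],s["tool_pos"])
go(np.array([468.7,-424.3,49.2]),R.from_euler("z",1.98).as_matrix()@np.diag([1.,-1,-1]),s)
E
```

```text
[ 1.27  0.62 -0.84  1.66  0.5   1.09  0.7 ] 39.21309651338029 [ 466.51434112 -414.36560576  140.96317989]
target [ 468.7 -424.3   49.2] shift(units,tool axes) [-0.34 -0.08  3.06] turn(units) [ 0.01  -0.003 -0.01 ]
```

Request:
{"op": "drive_tool", "data": {
  "motion": [
    {"translation": [-0.17, -0.04, 0.3], "dr": [0, 0, 0], "hand": 0.2},
    {"translation": [-0.17, -0.04, 0.7], "dr": [0, 0, 0], "hand": 0.2},
    {"translation": [0, 0, 0.7], "dr": [0, 0, 0], "hand": 0.2},
    {"translation": [0, 0, 0.6], "dr": [0, 0, 0], "hand": 0.2},
    {"translation": [0, 0, 0.4], "dr": [0, 0, 0], "hand": 0.2},
    {"translation": [0, 0, 0.25], "dr": [0, 0, 0], "hand": 0.2},
    {"translation": [0, 0, 0], "dr": [0, 0, 0], "hand": 0.2},
    {"translation": [0, 0, 0], "dr": [0, 0, 0], "hand": 0.2}
  ]
}}

```text
clock: 65.5
tool_pos: [469.1, -424.5, 53.1]
orientation: [0.001, 0.55, 0.835, 0.002]
force: [0.2, 0.4, 0.0]
width: 39.3
finger_force: 20.0
```

Request:
{"op": "drive_tool", "data": {
  "motion": [
    {"translation": [0, 0, 0.07], "dr": [0, 0, 0], "hand": 0.2},
    {"translation": [0, 0, 0.06], "dr": [0, 0, 0], "hand": 0.2},
    {"translation": [0, 0, 0], "dr": [0, 0, 0], "hand": 0.2},
    {"translation": [0, 0, 0], "dr": [0, 0, 0], "hand": 0.7},
    {"translation": [0, 0, 0], "dr": [0, 0, 0], "hand": 0.7},
    {"translation": [0, 0, 0], "dr": [0, 0, 0], "hand": 0.7},
    {"translation": [0, 0, -0.4], "dr": [0, 0, 0], "hand": 0.7},
    {"translation": [0, 0, -0.7], "dr": [0, 0, 0], "hand": 0.7},
    {"translation": [0, 0, -0.9], "dr": [0, 0, 0], "hand": 0.7},
    {"translation": [0, 0, -0.9], "dr": [0, 0, 0], "hand": 0.7},
    {"translation": [0, 0, -0.9], "dr": [0, 0, 0], "hand": 0.7},
    {"translation": [0, 0, 0], "dr": [0, 0, 0], "hand": 0.7}
  ]
}}

```text
clock: 66.5
tool_pos: [470.3, -425.9, 168.9]
orientation: [0.004, 0.551, 0.835, 0.002]
force: [-0.4, -1.0, 0.4]
width: 65.8
finger_force: 0.0
```

```bash
python3 - <<'E'
from h import *
s=observe();print(s["tool_pos"]);c=grab_frame("wrist");lids("wrist",s,56)
for d in silhouettes("wrist","plate")[:1]:
    k=max(cv2.findContours(d["region"].astype(np.uint8),0,1)[0],key=len)[:,0];print(d["p"],cv2.fitEllipse(ray("wrist",k,8,s)[:,:2].astype(np.float32)))
a=grab_frame("side");lids("side",s,16);b=grab_frame("scene");lids("scene",s,16)
z=np.zeros((600,800,3),np.uint8);z[:300,:400]=cv2.resize(c,(400,300));z[300:,:400]=cv2.resize(b,(400,300));z[:,400:]=cv2.resize(a[60:480,180:460],(400,600));cv2.imwrite("pics/fin.png",z[:,:,::-1])
E
```

```text
[ 470.34643901 -425.85282045  168.88820149]
wrist 0.75 [295. 201. 350. 244.] xy 469.3 -421.9 dia 43.8 45.9 rgb [130. 137. 137.]
wrist 0.7 [290. 193. 347. 241.] xy 468.9 -421.2 dia 50.3 59.3 rgb [144. 152. 152.]
wrist 0.63 [301. 209. 350. 260.] xy 470.9 -423.9 dia 40.1 42.8 rgb [143. 151. 151.]
0.71 ((469.4844055175781, -424.5392150878906), (127.9350814819336, 128.79273986816406), 112.15734100341797)
side 0.64 [394. 425. 422. 449.] xy 474.1 -420.8 dia 46.4 51.8 rgb [233. 234. 233.]
side 0.61 [398. 419. 426. 444.] xy 477.1 -418.8 dia 40.9 44.3 rgb [239. 239. 239.]
side 0.56 [393. 430. 420. 458.] xy 532.6 -384.8 dia 85.3 211.7 rgb [237.  237.5 237. ]
scene 0.66 [474. 340. 497. 362.] xy 296.7 348.2 dia 55.5 60.8 rgb [ 23.  96. 231.]
scene 0.62 [366. 315. 382. 334.] xy 468.8 140.1 dia 29.1 50.3 rgb [ 18.   91.5 231. ]
```

View pics/fin.png

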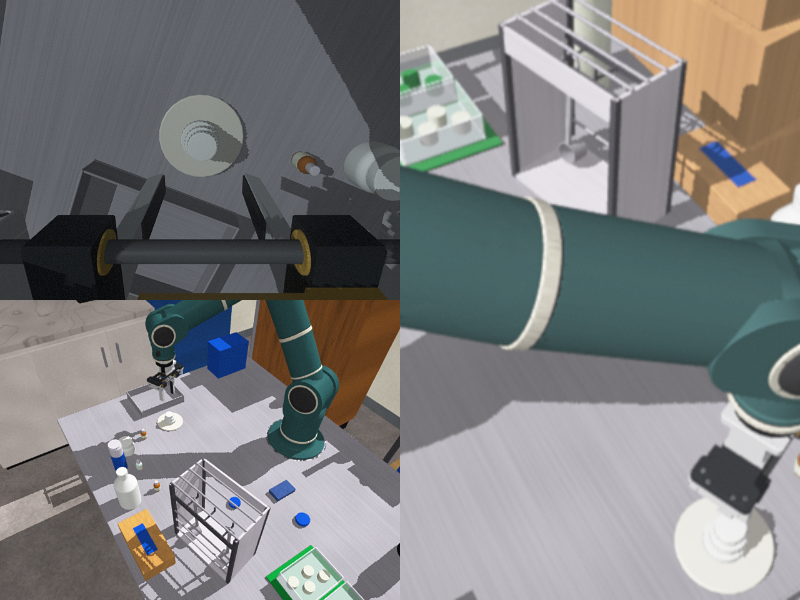

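The final view shows the lids stacked concentrically on the plate, the vials standing and no white lid left on the table. Handing in.

```bash
python3 -c "
from rig import *
print(finish_job())"
```

```text
the job is handed in; nothing more can be done
None
```

The job is handed in, but no verdict came back: both scoops I found hang on hook0 and hook2, and the three white lids I found (56, 48 and 40 mm) are stacked on the plate, each within about 3 mm of its centre, with the vials still standing.

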